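Switch on the heater zone that holds the tube, using the stylus

ROBOT

A 6-joint arm with a two-finger parallel gripper is mounted at the origin on the work surface. World frame = base frame: x ahead of the robot, y to its left, z up, the work surface at z = 0. Lengths are in mm, angles in rad, forces in N, time in s.
With the tool pointing down it reaches from about 250 to 775 mm from the base axis. Payload 8.9 kg.
Tool frame: the origin (TCP) lies at the very end of the fingers, on their centre line; the grasp point (between the pads) lies ctrl.pinch_z behind it (ctrl.pinch_z is the distance from the TCP to the grasp point, in mm); x points along the fingers, z is the direction in which the jaws open and shut, and the axes are right-handed (so a half turn about x gives the same grasp; the last joint's range is limited). The gripper opens to 85 mm and grips with 20 to 120 N. Pads are 22 mm wide; open, the fingers measure 114 mm over their backs; the gripper's body (76 mm by 85 mm) begins 54 mm behind the grasp point. The pads swing forward as they close: fully open they stand 13 mm farther back than shut.
Start: joints at [1.137, 0.291, -0.153, 1.127, 0, 1.431], TCP at [152.532, 502.352, 192.705] pointing down, gripper open.
Joint ranges: [-2.52, 2.52], [-0.91, 1.74], [-1.3, 1.37], [-1.96, 2.02], [-1.52, 1.47], [-3.14, 3.14]. Speed limits (rad/s): [2.22, 2.22, 2.79, 3.14, 3.14, 3.14].

INTERFACE

Orientations are given as a rotation vector (axis times angle).
In Python, from plant import monitor, vision, job, ctrl gives the robot as it stands.
- The arm moves only by the shell command python3 -m crank 'ROWS'. ROWS is JSON, one flat list of numbers, 7 for each row, row after row: the shift along the tool's x, y, z in mm, then the turn, a rotation vector about the tool's x, y, z in rad, then the closure in counts, from 0 (fully open) to 255 (shut). A call has 1 to 10 rows; each row is the pose to reach, as a shift and turn from the pose commanded when the call began, along the tool's axes at that moment; what a row does not reach only later rows make up. A row lasts 1/12 s, in which the tool goes at most 41.7 mm and 7.16 degrees, less where a joint would pass 70% of its speed; a pose out of reach is approached as far as the arm can. A call with a gripper value outside its range is refused whole. The fingers move at their own pace and stop on an object; the grip force is fixed at half the most. Time passes only in rows, so rows that repeat a pose let the fingers close. It gives the time, the measured TCP pose, the force and the opening at its end, in the units of the state.
- monitor.state(): the state, without advancing time (a new reading comes with each control period).
- vision.read_camera(name): name is "side" or "top" or "wrist"; returns the picture (420x560x3 uint8, red, green, blue); there is no depth.
- vision.calibration(name): a dict with "mtx" (3x3 intrinsics, pixels), "R" (3x3) and "t" (3): a world point X has camera coordinates R X + t. Camera axes: x right, y down, z forward; pixel columns grow to the right and rows downward; lengths in mm; the calibration is good to about 2 mm. A picture is of the moment at which its call begins: read the wrist's pose just before it. calibration takes no time and is no camera call; for the wrist camera it gives the pose at the moment of the call.
- job.sign_off(): hands the job in, once; it reports no verdict.
The state is a dict: "time": time; "joints": joint angles; "joint_velocities": joint speeds; "effort": joint torques, N m; "tool_pos": TCP position; "ee_rot": TCP orientation; "ft_force": force on the tool from outside, world axes, zero at the start; "torque": the same for the moment, N m; "width": finger opening in mm.
Only numpy, scipy, OpenCV 4.12 (cv2) and the standard library are available. Lean on these libraries where they do the work, as an engineer would, in place of code of your own. Each camera call takes 0.05 s, during which the arm holds its last target.

TASK

Take the stylus from its rest and, with it, switch on the heater zone where the tall tube stands: tip the rocker in front of that well fully over (far half down to its stop), pressing gently, under 30 N (the stylus's rod is set to a different length each time, so feel for the end of the travel), and leave the other four rockers off. Only the stylus may touch the heater, not the gripper's fingers. Then lay the stylus back level in its rest, and leave the tube standing in its well and the other things on the bench where they are.

Things in the scene. Friction and masses are not known exactly. Their poses are not given: they have to be found in the camera images.
- heater: Sizes in mm. Five-zone tube heater, fixed, 150 deep (x), 230 wide (y); origin at the centre of its underside, x axis from its front (rocker side, nearer the robot) to its back. Back part: level aluminium block, x +20 to +75, top at z 70, with the wells. Front part: grey panel, x -75 to +20, sloping 20 degrees from z 35 at the front edge up to z 70 at the block, with five white rockers in slots.
- rocker_row (a point): Middle rocker's tipping axis (along y), at heater x -23, z 41; axes as the heater. Rockers at y +80, +40, 0, -40, -80, each in line with its well. A rocker is 60 long, 18 wide, in a slot 67 long, 20 wide (y); ribs between slots stand 0 to 12 above the rocker. Its two pads form a shallow V. The far (+x) pad's face, 20 out from the axis, is at x +15, z +15 from this point (off), x +19, z +8 (on).
- well_row (a point): Mouth centre of the middle well, at heater x +47.5, z 70; axes as the heater. Five wells, 31 diameter, 40 deep, at y +80, +40, 0, -40, -80 from this point.
- tube_mid (a point): The one tall tube: white, 28 diameter (grey cap 33), 114 tall, upright and loose in one of the five wells, foot 30 above the bench; point at half its height, z axis along it. The other four wells hold short loose stoppers that stand only 14 above the block (tube: 74).
- rest: Dark steel stylus rest, fixed: base 150 x 60 x 8, origin at centre of underside, x along the stylus. Two posts 12 thick: at x -72 (flat seat at z 52, for the handle) and x +45 (seat at z 55, for the rod), each with flared cheeks, reaching some 16 above the seat, that leave a few mm either side of the stylus. Free space between the posts down to the base.
- stylus_grip (a point): Stylus, loose, 60 to 100 g, level in the rest: square black handle 100 long, 16 x 16, then a steel rod (its clamp holds 70 N), 10 diameter, round end. Point: centre of the handle, x axis to the tip. The rod is set to a different length each time, not reported: its end lies 100 to 125 ahead of the point, so feel for contact. In the rest the point is at x -30 (up to 6 either way), z 60, x axes alike.
- tuberack: Bystander: loose green tube rack, 150 x 66 x 50, with small tubes up to 72 high; origin at centre of underside.
- wellplate: Bystander: loose clear well plate, 85 x 127 x 16; origin at centre of underside.
- bottle: Bystander: loose white bottle, 66 diameter, 170 tall; origin at centre of underside.
- beaker: Bystander: loose glass beaker, 76 diameter, 95 tall; origin at centre of underside.
- jar: Bystander: loose amber jar, 70 diameter, 80 tall; origin at centre of underside.
- rocker0 (a joint): Angle of the rocker at heater y +80: near 0 = off (far half up), 0.36 = on, at its stop (far half fully down). It resists with about 0.12 N m of friction (some 6 N pressed 20 mm from its axis) up to a firm stop, and stays where it is left, also half-way; no spring or snap.
- rocker1 (a joint): Angle of the rocker at heater y +40: near 0 = off (far half up), 0.36 = on, at its stop (far half fully down). It resists with about 0.12 N m of friction (some 6 N pressed 20 mm from its axis) up to a firm stop, and stays where it is left, also half-way; no spring or snap.
- rocker2 (a joint): Angle of the rocker at heater y +0: near 0 = off (far half up), 0.36 = on, at its stop (far half fully down). It resists with about 0.12 N m of friction (some 6 N pressed 20 mm from its axis) up to a firm stop, and stays where it is left, also half-way; no spring or snap.
- rocker3 (a joint): Angle of the rocker at heater y -40: near 0 = off (far half up), 0.36 = on, at its stop (far half fully down). It resists with about 0.12 N m of friction (some 6 N pressed 20 mm from its axis) up to a firm stop, and stays where it is left, also half-way; no spring or snap.
- rocker4 (a joint): Angle of the rocker at heater y -80: near 0 = off (far half up), 0.36 = on, at its stop (far half fully down). It resists with about 0.12 N m of friction (some 6 N pressed 20 mm from its axis) up to a firm stop, and stays where it is left, also half-way; no spring or snap.

How it is judged (in metres and radians):
On the way:
1. the rocker in front of the tall tube is fully over while the stylus presses on the heater (((y of tube_mid in the frame of heater between 0.065 and 0.095 m and value of joint rocker0 above 0.325 rad and contact force between stylus and heater above 0.5 N) or (y of tube_mid in the frame of heater between 0.025 and 0.055 m and value of joint rocker1 above 0.325 rad and contact force between stylus and heater above 0.5 N) or (y of tube_mid in the frame of heater between -0.015 and 0.015 m and value of joint rocker2 above 0.325 rad and contact force between stylus and heater above 0.5 N) or (y of tube_mid in the frame of heater between -0.055 and -0.025 m and value of joint rocker3 above 0.325 rad and contact force between stylus and heater above 0.5 N) or (y of tube_mid in the frame of heater between -0.095 and -0.065 m and value of joint rocker4 above 0.325 rad and contact force between stylus and heater above 0.5 N))), for 0.05 s.
At the end, for the whole second after the job is handed in: Tube's rocker above 0.325 rad, the other four below 0.08; stylus still in its rest, handle centre within 18 mm along and 6 mm across of x -30 there, 55 to 66 mm up, in line within 0.1 rad; tube within 15 mm across of its well and upright within 0.15 rad; bystanders within 30 mm of start (((y of tube_mid in the frame of heater between 0.065 and 0.095 m and value of joint rocker0 above 0.325 rad and value of joint each of rocker1, rocker2, rocker3, rocker4 below 0.08 rad) or (y of tube_mid in the frame of heater between 0.025 and 0.055 m and value of joint rocker1 above 0.325 rad and value of joint each of rocker0, rocker2, rocker3, rocker4 below 0.08 rad) or (y of tube_mid in the frame of heater between -0.015 and 0.015 m and value of joint rocker2 above 0.325 rad and value of joint each of rocker0, rocker1, rocker3, rocker4 below 0.08 rad) or (y of tube_mid in the frame of heater between -0.055 and -0.025 m and value of joint rocker3 above 0.325 rad and value of joint each of rocker0, rocker1, rocker2, rocker4 below 0.08 rad) or (y of tube_mid in the frame of heater between -0.095 and -0.065 m and value of joint rocker4 above 0.325 rad and value of joint each of rocker0, rocker1, rocker2, rocker3 below 0.08 rad)) and x of stylus_grip in the frame of rest between -0.048 and -0.012 m and y of stylus_grip in the frame of rest between -0.006 and 0.006 m and z of stylus_grip in the frame of rest between 0.055 and 0.066 m and angle between the x axis of stylus_grip and the x axis of rest, either way round below 0.1 rad and angle between tube_mid's own z axis and vertical below 0.15 rad and distance of each of tuberack, wellplate, bottle, beaker, jar from where it was at the start of the episode below 0.03 m); the robot touches nothing.
It fails at once if a rocker that is not in front of the tube is tipped more than half-way ((not (y of tube_mid in the frame of heater between 0.065 and 0.095 m) and value of joint rocker0 above 0.18 rad) or (not (y of tube_mid in the frame of heater between 0.025 and 0.055 m) and value of joint rocker1 above 0.18 rad) or (not (y of tube_mid in the frame of heater between -0.015 and 0.015 m) and value of joint rocker2 above 0.18 rad) or (not (y of tube_mid in the frame of heater between -0.055 and -0.025 m) and value of joint rocker3 above 0.18 rad) or (not (y of tube_mid in the frame of heater between -0.095 and -0.065 m) and value of joint rocker4 above 0.18 rad)).
It fails at once if the fingers touch the heater (over 2 N) (contact force between the fingers and heater above 2 N).
It fails at once if the stylus presses the heater with more than 30 N (contact force between stylus and heater above 30 N).
It fails at once if the tube is tipped over by more than 0.35 rad (angle between tube_mid's own z axis and vertical above 0.35 rad).
It fails at once if a bystander (rack, well plate, bottle, beaker or jar) is knocked more than 30 mm away (distance of any of tuberack, wellplate, bottle, beaker, jar from where it was at the start of the episode above 0.03 m).
It also fails if it takes over 43 s, if anything falls off the work surface, if the arm or the gripper's body presses on something with over 40 N, if the wrist force passes 120 N, or if a joint passes its speed limit or range.

## Working session

There is one attempt and no reset: what is moved stays moved. The work goes in short steps, Python scripts to look and compute and a shell command to move; the robot and the scene stay as the last step left them, time stands still between calls to the robot, and variables do not carry over. Pictures are saved under pics/ and viewed, and the job is handed in when it is done.

```bash
ls; mkdir -p pics; python3 - <<'E'
from plant import monitor, vision, job, ctrl
import cv2
print(monitor.state(), ctrl.pinch_z)
for n in ("side","top","wrist"):
    c=vision.calibration(n);print(n,c)
    cv2.imwrite(f"pics/{n}0.png",vision.read_camera(n)[:,:,::-1])
E
```

```text
pics
{'time': 0.0, 'joints': array([ 1.13669189e+00,  2.91248758e-01, -1.54112900e-01,  1.12668845e+00,
       -9.42175133e-06,  1.43146862e+00]), 'joint_velocities': array([ 0.00107606, -0.00102601,  0.00141038, -0.00060175,  0.0009555 ,
        0.00097272]), 'effort': array([-3.87969894e-04, -5.37138641e+01,  3.31374729e+01,  1.56797835e-02,
       -2.06163536e-04, -4.46895257e-06]), 'tool_pos': array([152.33897944, 501.91784506, 192.15371516]), 'ee_rot': array([-0.99002437,  1.33547533,  0.98901438]), 'ft_force': array([-0.11440327, -0.16715154, -0.73940686]), 'torque': array([-0.01178604,  0.00185015,  0.05674291]), 'width': 85.2669874349724} 18.700000000000003
side {'mtx': array([[436.9267066 ,   0.        , 276.9080534 ],
       [  0.        , 436.9267066 , 200.76927448],
       [  0.        ,   0.        ,   1.        ]]), 'R': array([[ 0.98641321, -0.16289847,  0.02128545],
       [-0.07215302, -0.54598021, -0.8346853 ],
       [ 0.14759039,  0.82180879, -0.55031571]]), 't': array([-505.68852674,  138.75539699, 1085.70437672])}
top {'mtx': array([[428.60016707,   0.        , 278.17671085],
       [  0.        , 428.60016707, 206.08637484],
       [  0.        ,   0.        ,   1.        ]]), 'R': array([[-0.02632011, -0.99949533, -0.01778595],
       [-0.9849803 ,  0.02896693, -0.17021966],
       [ 0.17064896,  0.01303861, -0.98524562]]), 't': array([ 112.35676381,  563.33998827, 1167.1194319 ])}
wrist {'mtx': array([[341.90813014,   0.        , 285.29765444],
       [  0.        , 341.90813014, 203.87342341],
       [  0.        ,   0.        ,   1.        ]]), 'R': array([[ 0.29087512,  0.95676023, -0.00123539],
       [ 0.92125838, -0.27973287,  0.2702453 ],
       [ 0.25821438, -0.07974575, -0.96279071]]), 't': array([-525.30154216,  -34.72178337,  378.48133195])}
```

View pics/side0.png

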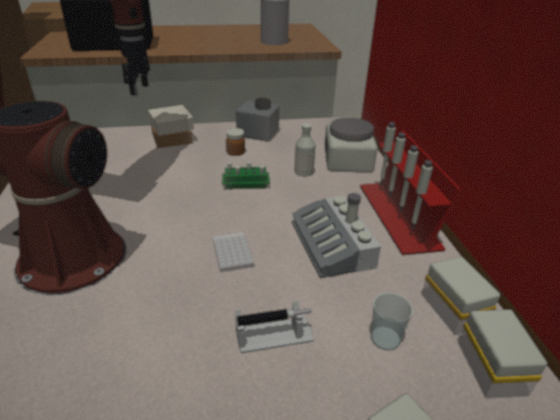

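View pics/top0.png

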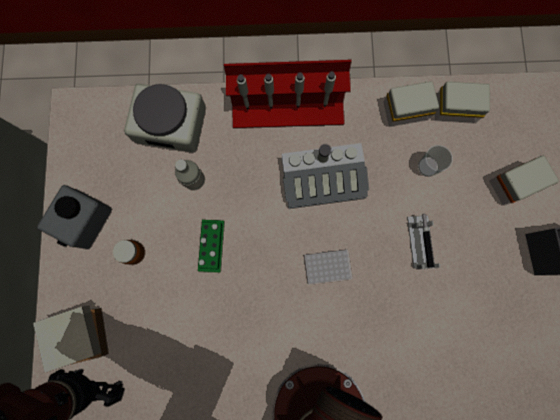

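View pics/wrist0.png

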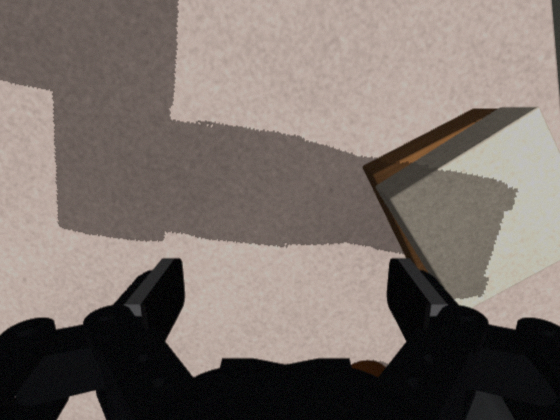

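Side and top views: the heater is near top px (323,178), with stoppers at about 295, 309, 337 and 350 px. That puts the tube (about 324 px) in the middle well. The rest is near (422,242), with the rod end up (further x). I'll enlarge for measuring.

```bash
python3 - <<'E'
import cv2
a=cv2.imread("pics/top0.png")
cv2.imwrite("pics/t_heat.png",cv2.resize(a[135:225,265:385],None,fx=6,fy=6,interpolation=cv2.INTER_CUBIC))
cv2.imwrite("pics/t_rest.png",cv2.resize(a[200:280,385:455],None,fx=7,fy=7,interpolation=cv2.INTER_CUBIC))
b=cv2.imread("pics/side0.png")
cv2.imwrite("pics/s_heat.png",cv2.resize(b[180:280,280:390],None,fx=6,fy=6,interpolation=cv2.INTER_CUBIC))
cv2.imwrite("pics/s_rest.png",cv2.resize(b[290:355,225:325],None,fx=7,fy=7,interpolation=cv2.INTER_CUBIC))
E
```

```text
(no output)
```

View pics/t_heat.png

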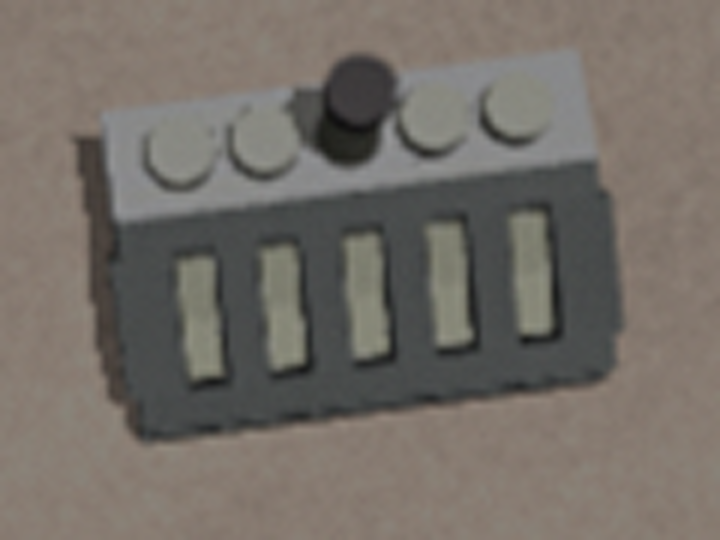

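View pics/t_rest.png

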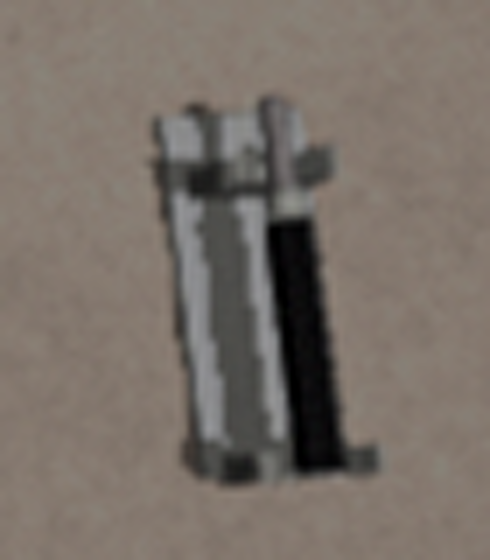

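View pics/s_heat.png

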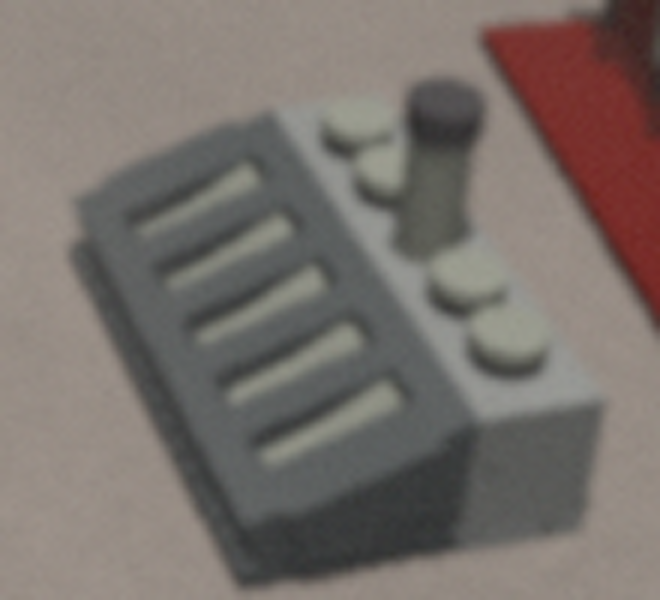

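View pics/s_rest.png

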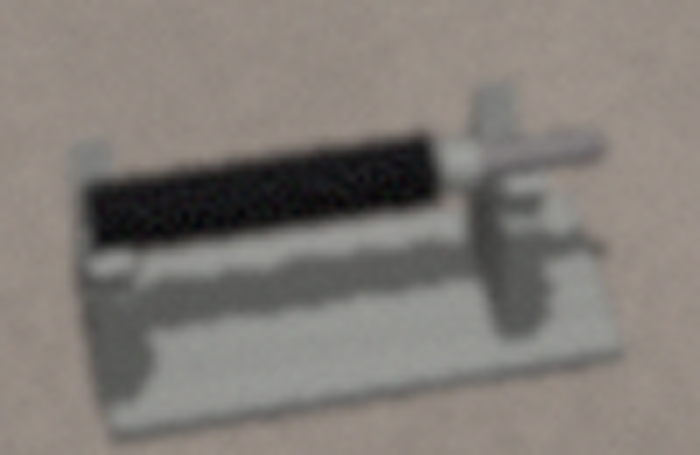

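```bash
cat > h.py <<'E'
import numpy as np, cv2
from scipy.optimize import least_squares
from scipy.spatial.transform import Rotation as Ro
from plant import vision
CAL={n:vision.calibration(n) for n in ("side","top")}
def proj(c,P):
    q=np.atleast_2d(P)@c["R"].T+c["t"]; q=q@c["mtx"].T
    return q[:,:2]/q[:,2:]
def place(p,L):
    c,s=np.cos(p[2]),np.sin(p[2]); L=np.atleast_2d(L).astype(float)
    return np.c_[p[0]+c*L[:,0]-s*L[:,1],p[1]+s*L[:,0]+c*L[:,1],L[:,2]]
def fit(obs,p0,cals=CAL):
    # obs: list (cam,(lx,ly,lz),(u,v))
    f=lambda p:np.concatenate([proj(cals[c],place(p,l))[0]-uv for c,l,uv in obs])
    r=least_squares(f,p0,loss='soft_l1',x_scale=[100,100,.3]); return r.x,f(r.x).reshape(-1,2)
E
python3 - <<'E'
from h import *
T=lambda u,v:((u+.5)/6+264.5,(v+.5)/6+134.5)
S=lambda u,v:((u+.5)/6+279.5,(v+.5)/6+179.5)
o=[("top",(75,115,70),T(103,113)),("top",(75,-115,70),T(578,52)),("top",(20,115,70),T(118,222)),("top",(20,-115,70),T(600,160)),
("top",(-75,115,35),T(145,437)),("top",(-75,-115,35),T(610,378)),
("top",(47.5,80,84),T(178,152)),("top",(47.5,40,84),T(264,138)),("top",(47.5,-40,84),T(432,112)),("top",(47.5,-80,84),T(517,100)),("top",(47.5,0,144),T(360,92)),
("side",(20,115,70),S(273,108)),("side",(20,-115,70),S(472,425)),("side",(75,-115,70),S(606,400)),("side",(47.5,0,144),S(447,102)),("side",(47.5,-80,84),S(509,330)),("side",(47.5,80,84),S(356,120))]
p,r=fit(o,[500,0,0]);print(p);print(r.round(1))
T=lambda u,v:((u+.5)/7+384.5,(v+.5)/7+199.5)
S=lambda u,v:((u+.5)/7+224.5,(v+.5)/7+289.5)
o=[("top",(75,30,8),T(160,118)),("top",(-75,30,8),T(195,470)),("side",(75,-30,8),S(622,352)),("side",(-75,-30,8),S(112,437))]
p,r=fit(o,[400,-250,0]);print("rest",p);print(r.round(1))
o=[("top",(50,8,68),T(268,222)),("top",(50,-8,68),T(312,220)),("top",(-50,8,68),T(296,468)),("top",(-50,-8,68),T(342,467)),
("side",(50,8,68),S(428,135)),("side",(-50,8,68),S(90,188)),("side",(-50,-8,52),S(95,245)),("side",(50,-8,52),S(440,205))]
p,r=fit(o,[400,-250,0]);print("styl",p);print(r.round(1))
E
```

```text
[ 6.50952517e+02 -3.83285715e+01  9.87502735e-02]
[[-0.5  0.1]
 [ 0.4  0.2]
 [-0.5  0.6]
 [-0.2  0.7]
 [-0.8 -0.3]
 [ 1.2 -0.6]
 [ 0.6 -0. ]
 [ 0.4  0.5]
 [ 0.7  1.3]
 [ 0.6  1.5]
 [ 0.4  0. ]
 [ 0.1 -0.4]
 [ 1.1 -1.2]
 [ 0.2 -0.6]
 [ 0.2 -1.2]
 [ 0.3 -0.7]
 [ 0.8 -1.1]]
rest [ 4.57514810e+02 -3.11874626e+02  2.29594214e-02]
[[ 0.8 -0. ]
 [ 1.1  1.7]
 [ 1.1 -0.5]
 [-0.2 -2.1]]
styl [ 4.31783054e+02 -3.10526376e+02  2.33378840e-02]
[[ 0.7 -0.2]
 [ 0.2 -0.2]
 [ 0.7  1.3]
 [ 0.   1.2]
 [ 1.2 -1.9]
 [-0.6 -3.1]
 [-0.1  0.7]
 [ 0.8 -0.3]]
```

```bash
cat >> h.py <<'E'
from plant import monitor
def tool():
    s=monitor.state(); return np.array(s["tool_pos"]),Ro.from_rotvec(s["ee_rot"]).as_matrix(),s
def Rdes(yaw,tilt,flip=1):
    """tilt>0: fingers point forward (along yaw dir) by tilt from down. jaws across yaw."""
    f=np.array([np.cos(yaw),np.sin(yaw),0]); l=np.array([-np.sin(yaw),np.cos(yaw),0])*flip
    x=np.sin(tilt)*f-np.cos(tilt)*np.array([0,0,1.]); return np.c_[x,np.cross(l,x),l]
def delta(P,Rd):
    p,R,s=tool(); d=R.T@(np.array(P)-p); w=Ro.from_matrix(R.T@Rd).as_rotvec()
    print("t %.2f"%s["time"],"shift",d.round(1),"|%.0f|"%np.linalg.norm(d),"turn",w.round(4),"deg %.0f"%np.degrees(np.linalg.norm(w)))
def st():
    p,R,s=tool(); print("t %.2f"%s["time"],"tcp",p.round(1),"x",R[:,0].round(3),"z",R[:,2].round(3),"j",np.round(s["joints"],3),"F",np.round(s["ft_force"],1),"w %.1f"%s["width"])
E
python3 - <<'E'
from h import *
st()
p,R,s=tool(); c=vision.calibration("wrist"); C=-c["R"].T@c["t"]
print("cam in tool",R.T@(C-p),"cam axes in tool",(R.T@c["R"].T).round(2))
for f in (1,-1): delta([390,-311,230],Rdes(0.023,0,f))
E
```

```text
t 0.15 tcp [152.4 502.  192.3] x [-0.    -0.001 -1.   ] z [ 0.291  0.957 -0.001] j [ 1.137  0.291 -0.154  1.127 -0.     1.432] F [ 1.1 -0.4  0.7] w 85.4
cam in tool [-180.9272663    68.65291617    1.00684694] cam axes in tool [[ 0.   -0.27  0.96]
 [-0.   -0.96 -0.27]
 [ 1.   -0.   -0.  ]]
t 0.15 shift [ -37.1 -463.6 -708.9] |848| turn [-3.178e-01 -9.000e-04 -3.000e-04] deg 18
t 0.15 shift [ -37.1 -463.6 -708.9] |848| turn [ 2.8238e+00 -4.0000e-04  1.3000e-03] deg 162
```

```bash
python3 -m crank '[-20,-240,-360,-0.16,0,0,0,-40,-480,-709,-0.318,0,0,0,-40,-480,-709,-0.318,0,0,0,-40,-480,-709,-0.318,0,0,0,-40,-480,-709,-0.318,0,0,0,-40,-480,-709,-0.318,0,0,0,-40,-480,-709,-0.318,0,0,0,-40,-480,-709,-0.318,0,0,0,-40,-480,-709,-0.318,0,0,0,-40,-480,-709,-0.318,0,0,0]'
python3 - <<'E'
from h import *
st(); delta([410,-311,230],Rdes(0.023,0))
E
```

```text
time: 0.98
tool_pos: [273.2, 111.9, 211.9]
ee_rot: [-1.227, 1.197, 1.226]
ft_force: [1.6, -0.7, -0.5]
width: 85.3
t 0.98 tcp [273.2 111.9 211.9] x [ 0.001  0.    -1.   ] z [-0.024  1.     0.   ] j [ 0.139 -0.177 -0.606  1.141 -0.     0.116] F [ 1.6 -0.7 -0.5] w 85.3
t 0.98 shift [ -18.  -126.8 -426. ] |445| turn [0.0006 0.0001 0.0009] deg 0
```

```bash
python3 -m crank '[-18,-127,-426,0,0,0,0,-18,-127,-426,0,0,0,0,-18,-127,-426,0,0,0,0,-18,-127,-426,0,0,0,0,-18,-127,-426,0,0,0,0,-18,-127,-426,0,0,0,0,-18,-127,-426,0,0,0,0,-18,-127,-426,0,0,0,0,-18,-127,-426,0,0,0,0,-18,-127,-426,0,0,0,0]'
python3 -m crank '[-5,-2,-25,0,0,0,0,-5,-2,-25,0,0,0,0,-5,-2,-25,0,0,0,0]'
python3 - <<'E'
from h import *
st(); delta([410,-311,230],Rdes(0.023,0))
c=vision.calibration("wrist"); cv2.imwrite("pics/w1.png",vision.read_camera("wrist")[:,:,::-1])
np.savez("w1.npz",**{k:np.array(v) for k,v in c.items()})
E
```

```text
time: 1.82
tool_pos: [399.9, -279.8, 228.2]
ee_rot: [-1.226, 1.198, 1.226]
ft_force: [-0.1, 0.6, -0.4]
width: 85.4
time: 2.07
tool_pos: [402.2, -303.5, 232.8]
ee_rot: [-1.224, 1.199, 1.226]
ft_force: [0.1, 0.3, 0.1]
width: 85.2
t 2.07 tcp [ 402.2 -303.5  232.8] x [-0.001  0.001 -1.   ] z [-0.021  1.     0.001] j [-0.792  0.232 -0.127  1.213  0.    -0.813] F [0.1 0.3 0.1] w 85.2
t 2.07 shift [ 2.7 -7.6 -7.7] |11| turn [-0.0018  0.0009 -0.0007] deg 0
```

View pics/w1.png

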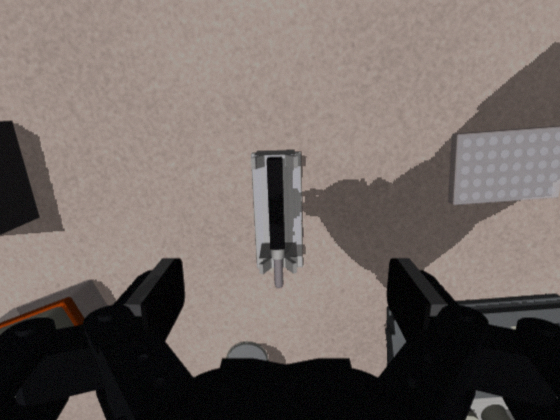

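```bash
python3 -c "
import cv2
a=cv2.imread('pics/w1.png')
cv2.imwrite('pics/w1z.png',cv2.resize(a[140:300,230:330],None,fx=3.7,fy=3.7,interpolation=cv2.INTER_CUBIC))"
```

```text
(no output)
```

View pics/w1z.png

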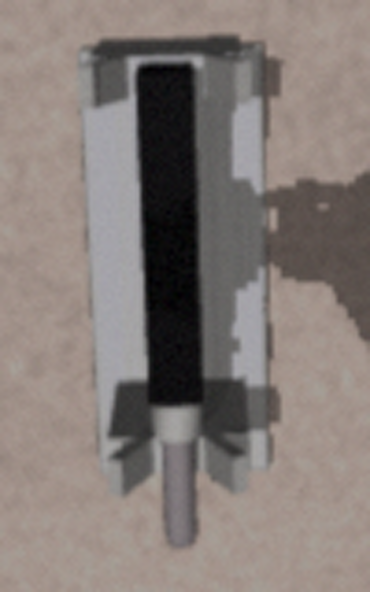

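```bash
python3 - <<'E'
from h import *
W=dict(np.load("w1.npz")); cals={"w":W}
T=lambda u,v:((u+.5)/3.7+229.5,(v+.5)/3.7+139.5)
o=[("w",(-50,-8,68),T(138,66)),("w",(-50,8,68),T(194,66)),("w",(50,-8,68),T(149,404)),("w",(50,8,68),T(203,404))]
p,r=fit(o,[430,-311,0],cals);print("styl",p,r.round(1).tolist())
# rod end length
from scipy.optimize import brentq
L=brentq(lambda L:proj(W,place(p,[L,0,60]))[0][1]-T(180,547)[1],60,150);print("rod end",L)
o=[("w",(75,-30,8),T(104,470)),("w",(75,30,8),T(268,467)),("w",(-75,-30,8),T(82,48)),("w",(-75,30,8),T(264,45))]
q,r=fit(o,[457,-311,0],cals);print("rest",q,r.round(1).tolist())
c,s=np.cos(q[2]),np.sin(q[2]);d=p[:2]-q[:2];print("stylus in rest",c*d[0]+s*d[1],-s*d[0]+c*d[1])
E
```

```text
styl [ 4.32122119e+02 -3.11642885e+02  4.14185737e-02] [[-0.3, 0.0], [0.4, -0.3], [-0.1, 0.3], [0.0, 0.0]]
rod end 101.28583747520261
rest [ 4.58469936e+02 -3.09943167e+02  4.41632226e-02] [[-0.9, 1.2], [0.9, 1.0], [-0.8, -0.5], [0.8, -0.9]]
stylus in rest -26.397167898045197 -0.5348343369761477
```

```bash
python3 - <<'E'
from h import *
Rd=Rdes(0.042,0.5); g=place([432,-311.2,0.042],[12,0,60])[0]
print(g); delta(g+18.7*Rd[:,0]-80*Rd[:,0],Rd)
E
```

```text
[ 443.98941756 -310.69614816   60.        ]
t 2.12 shift [119.  -12.4 -10. ] |120| turn [-0.0195 -0.0038 -0.5008] deg 29
```

```bash
python3 -m crank '[60,-6,-5,-0.01,0,-0.25,0,119,-12,-10,-0.02,-0.004,-0.5,0,119,-12,-10,-0.02,-0.004,-0.5,0,119,-12,-10,-0.02,-0.004,-0.5,0,119,-12,-10,-0.02,-0.004,-0.5,0,119,-12,-10,-0.02,-0.004,-0.5,0,119,-12,-10,-0.02,-0.004,-0.5,0,119,-12,-10,-0.02,-0.004,-0.5,0]'
python3 - <<'E'
from h import *
st()
Rd=Rdes(0.042,0.5); g=place([432,-311.2,0.042],[12,0,60])[0]
delta(g+18.7*Rd[:,0],Rd)
E
```

```text
time: 2.78
tool_pos: [415.5, -312.7, 115.5]
ee_rot: [-1.43, 0.807, 0.867]
ft_force: [1.6, 0.2, 0.1]
width: 85.4
t 2.78 tcp [ 415.5 -312.7  115.5] x [ 0.478  0.019 -0.878] z [-0.044  0.999 -0.003] j [-1.105  0.138 -0.72   0.491  0.451 -1.099] F [1.6 0.2 0.1] w 85.4
t 2.78 shift [81.1  1.5  0.9] |81| turn [ 0.0031 -0.0016 -0.0007] deg 0
```

```bash
python3 -m crank '[30,0.5,0.3,0,0,0,0,55,1,0.6,0,0,0,0,75,1.5,0.9,0,0,0,0,81,1.5,0.9,0,0,0,0,81,1.5,0.9,0,0,0,0,81,1.5,0.9,0,0,0,0]'
python3 - <<'E'
from h import *
st()
Rd=Rdes(0.042,0.5); g=place([432,-311.2,0.042],[12,0,60])[0]
delta(g+18.7*Rd[:,0],Rd)
cv2.imwrite("pics/w2.png",vision.read_camera("wrist")[:,:,::-1])
cv2.imwrite("pics/s2.png",vision.read_camera("side")[:,:,::-1])
E
```

```text
time: 3.28
tool_pos: [452.9, -309.8, 43.3]
ee_rot: [-1.43, 0.805, 0.867]
ft_force: [-0.2, -0.5, 1.0]
width: 85.6
t 3.28 tcp [ 452.9 -309.8   43.3] x [ 0.479  0.02  -0.878] z [-0.045  0.999 -0.002] j [-1.022  0.293 -0.775  0.244  0.432 -1.01 ] F [-0.2 -0.5  1. ] w 85.6
t 3.28 shift [-0.2 -0.1 -0.5] |1| turn [ 0.0034 -0.0001 -0.0001] deg 0
```

View pics/w2.png

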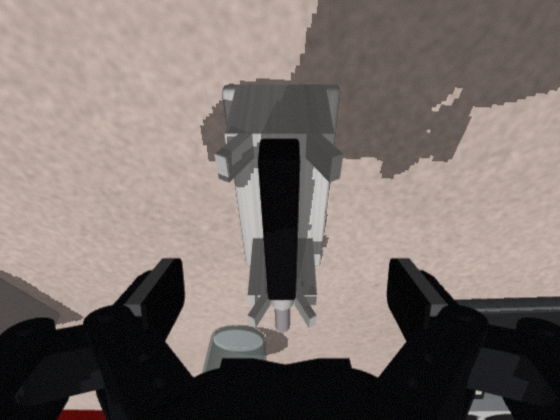

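View pics/s2.png

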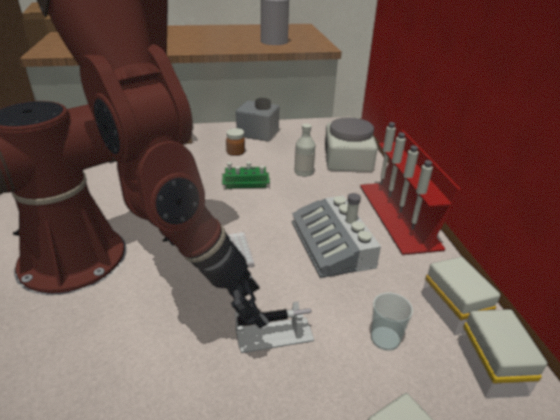

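The handle (wrist px 260–300, 140–300) is centred between the open fingers at about 170 and 400, aligned with them. Closing.

```bash
python3 -m crank '[0,0,0,0,0,0,120,0,0,0,0,0,0,160,0,0,0,0,0,0,190,0,0,0,0,0,0,210,0,0,0,0,0,0,230,0,0,0,0,0,0,255,0,0,0,0,0,0,255,0,0,0,0,0,0,255,0,0,0,0,0,0,255]'
python3 -c "
from h import *
st()"
```

```text
time: 4.13
tool_pos: [452.1, -309.8, 42.6]
ee_rot: [-1.428, 0.806, 0.866]
ft_force: [0.5, 0.2, 1.2]
width: -0.1
t 4.13 tcp [ 452.1 -309.8   42.6] x [ 0.479  0.02  -0.878] z [-0.043  0.999 -0.001] j [-1.024  0.294 -0.777  0.241  0.433 -1.01 ] F [0.5 0.2 1.2] w -0.1
```

```bash
python3 - <<'E'
from h import *
cv2.imwrite("pics/w3.png",vision.read_camera("wrist")[:,:,::-1])
b=vision.read_camera("side")[:,:,::-1]
cv2.imwrite("pics/s3.png",cv2.resize(b[270:360,200:340],None,fx=5,fy=5,interpolation=cv2.INTER_CUBIC))
E
```

```text
(no output)
```

View pics/w3.png

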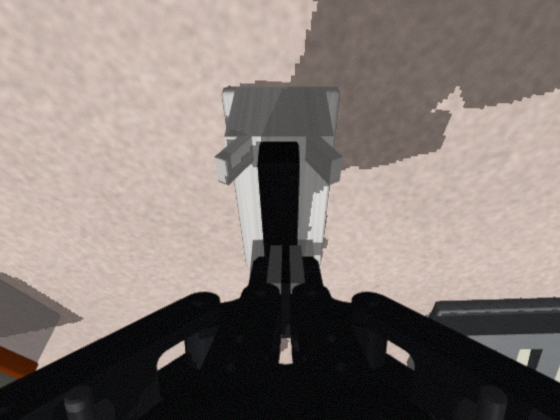

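View pics/s3.png

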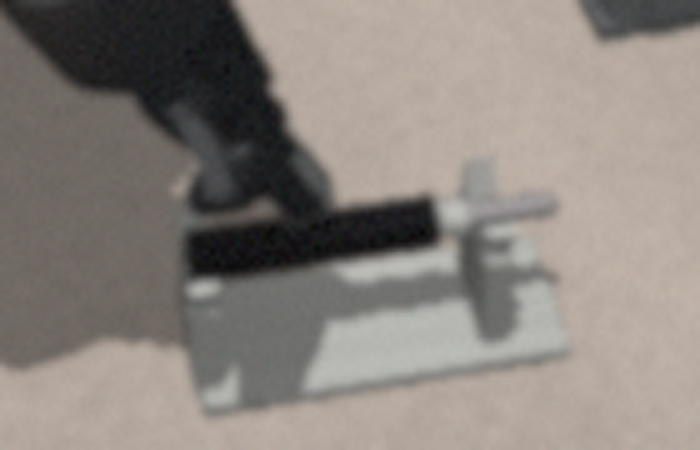

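```bash
python3 - <<'E'
from h import *
p,R,s=tool()
for n in ("side",):
  for d in (0,-18.7,-40,-60): print(d,(p+d*R[:,0]).round(0),proj(CAL[n],p+d*R[:,0]))
  for l in ([12,0,60],[-50,0,68],[50,0,68]): print(l,proj(CAL[n],place([432,-311.2,.042],l)))
c=vision.calibration("wrist")
for d in (0,-18.7,-40): print(d,proj(c,p+d*R[:,0]))
for l in ([12,0,60],[-50,0,68],[50,0,68],[102,0,60]): print(l,proj(c,place([432,-311.2,.042],l)))
E
```

```text
0 [ 452. -310.   43.] [[272.74995931 320.56571336]]
-18.7 [ 443. -310.   59.] [[268.43710541 315.54490439]]
-40 [ 433. -311.   78.] [[263.39307758 309.67289925]]
-60 [ 423. -311.   95.] [[258.52419867 304.00479374]]
[12, 0, 60] [[268.88610546 315.34442337]]
[-50, 0, 68] [[237.53097376 317.059901  ]]
[50, 0, 68] [[287.77252267 309.81752739]]
0 [[283.66161207 234.05743526]]
-18.7 [[283.4857247  247.07208685]]
-40 [[283.23531254 265.60114247]]
[12, 0, 60] [[282.35732769 249.64004077]]
[-50, 0, 68] [[281.35927805 161.83076231]]
[50, 0, 68] [[282.58832815 302.14963426]]
[102, 0, 60] [[283.00286827 330.26800528]]
```

```bash
python3 - <<'E'
import cv2,numpy as np
a=cv2.imread("pics/w3.png")[120:340,200:370]
a=np.clip(255*(a/255.)**0.45,0,255).astype(np.uint8)
cv2.imwrite("pics/w3z.png",cv2.resize(a,None,fx=2.7,fy=2.7,interpolation=cv2.INTER_CUBIC))
from h import *
b=vision.read_camera("side")[275:345,220:320,::-1]
b=np.clip(255*(b/255.)**0.45,0,255).astype(np.uint8)
cv2.imwrite("pics/s3z.png",cv2.resize(b,None,fx=8,fy=8,interpolation=cv2.INTER_CUBIC))
st()
E
```

```text
t 4.28 tcp [ 452.2 -309.8   42.6] x [ 0.479  0.02  -0.878] z [-0.043  0.999 -0.001] j [-1.024  0.294 -0.777  0.241  0.433 -1.01 ] F [0.  0.4 0.3] w 0.2
```

View pics/w3z.png

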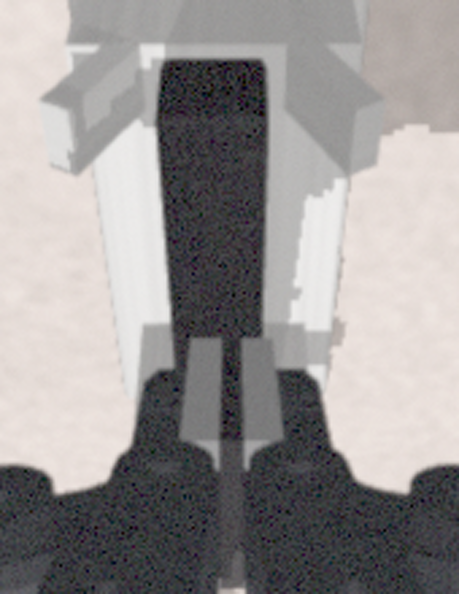

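View pics/s3z.png

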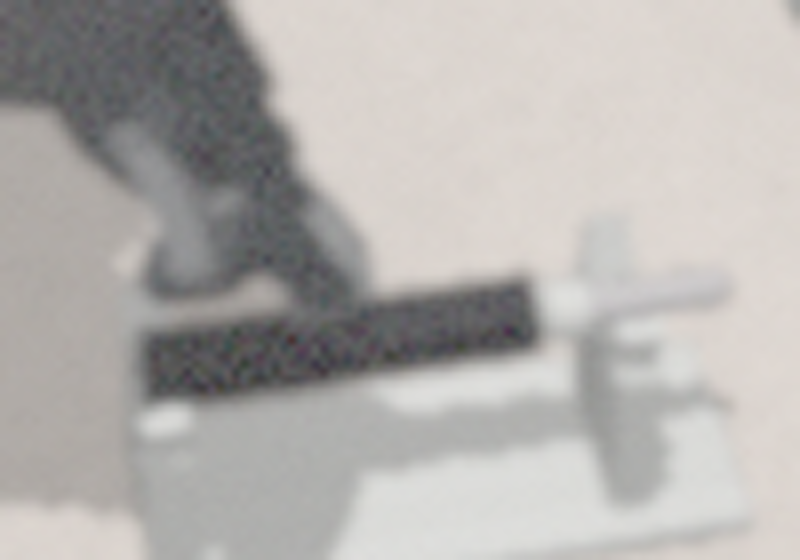

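```bash
python3 - <<'E'
from h import *
p,R,s=tool()
for uv in [(257.5,313.5),(261,312.5),(265.6,311),(259,300),(239,311.5)]:
    for z in (0,-8):
        r=least_squares(lambda q:proj(CAL["side"],p+R@np.array([q[0],q[1],z]))[0]-uv,[0,0])
        P=p+R@np.array([r.x[0],r.x[1],z]); print(uv,"tool xy",r.x.round(1),"world",P.round(1))
E
```

```text
(257.5, 313.5) tool xy [-38.3  14.3] world [ 421.3 -311.1   69.3]
(257.5, 313.5) tool xy [-46.8  11.1] world [ 420.3 -319.2   78.3]
(261, 312.5) tool xy [-36.2   7.5] world [ 428.3 -310.8   70.7]
(261, 312.5) tool xy [-44.7   4.5] world [ 427.2 -318.9   79.7]
(265.6, 311) tool xy [-33.9  -1.6] world [ 437.4 -310.4   73.1]
(265.6, 311) tool xy [-42.4  -4.5] world [ 436.2 -318.5   82. ]
(259, 300) tool xy [-68.9  -5.9] world [ 424.3 -311.   105.9]
(259, 300) tool xy [-77.   -8.8] world [ 423.3 -319.   114.4]
(239, 311.5) tool xy [-67.   39.7] world [ 385.3 -312.7   82.3]
(239, 311.5) tool xy [-75.1  36.2] world [ 384.8 -320.7   91.1]
```

The fingers shut above the handle. Both views put their real ends about 40 mm short of the reported TCP. I'll open, advance along the fingers, and look again.

```bash
python3 -m crank '[0,0,0,0,0,0,0,0,0,0,0,0,0,0,0,0,0,0,0,0,0,0,0,0,0,0,0,0,5,0,0,0,0,0,0,10,0,0,0,0,0,0,15,0,0,0,0,0,0,20,0,0,0,0,0,0,20,0,0,0,0,0,0]'
python3 - <<'E'
from h import *
st()
a=vision.read_camera("wrist")[:,:,::-1]
b=vision.read_camera("side")[270:350,210:330,::-1]
g=lambda a:np.clip(255*(a/255.)**0.5,0,255).astype(np.uint8)
cv2.imwrite("pics/w4.png",g(a)); cv2.imwrite("pics/s4z.png",cv2.resize(g(b),None,fx=6.5,fy=6.5,interpolation=cv2.INTER_CUBIC))
E
```

```text
time: 5.03
tool_pos: [461.8, -308.8, 23.9]
ee_rot: [-1.427, 0.806, 0.868]
ft_force: [-1.3, -0.2, -0.4]
width: 86.0
t 5.03 tcp [ 461.8 -308.8   23.9] x [ 0.478  0.021 -0.878] z [-0.044  0.999  0.   ] j [-1.003  0.338 -0.784  0.182  0.427 -0.988] F [-1.3 -0.2 -0.4] w 86.0
```

View pics/w4.png

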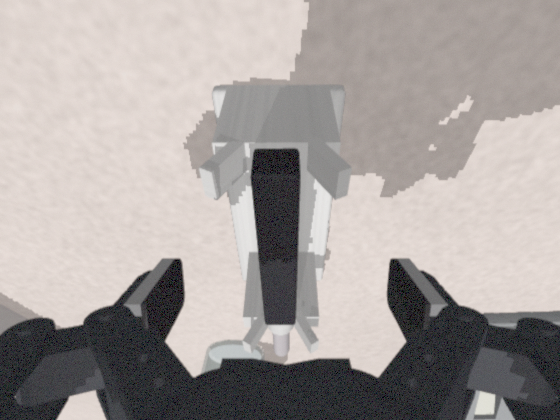

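View pics/s4z.png

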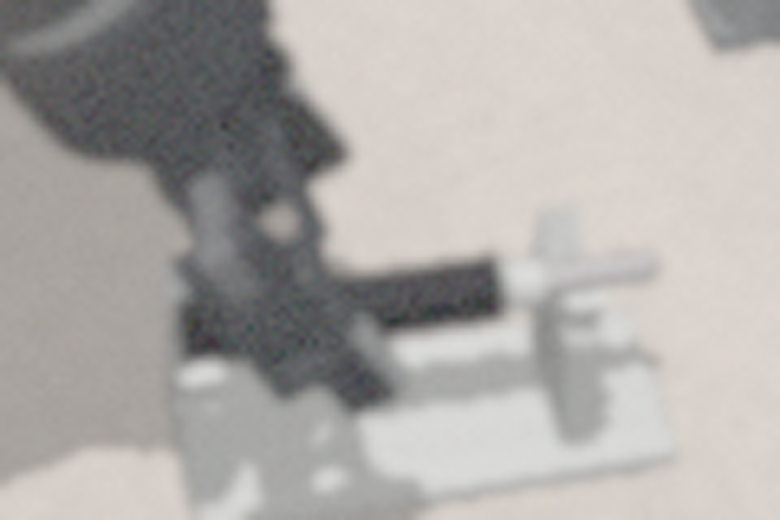

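```bash
python3 -m crank '[5,0,0,0,0,0,0,10,0,0,0,0,0,0,15,-0.5,0,0,0,0,0,20,-0.5,-0.5,0,0,0,0,20,-0.5,-0.5,0,0,0,0]'
python3 -c "
from h import *
st()"
python3 -m crank '[0,0,0,0,0,0,120,0,0,0,0,0,0,160,0,0,0,0,0,0,190,0,0,0,0,0,0,210,0,0,0,0,0,0,230,0,0,0,0,0,0,255,0,0,0,0,0,0,255,0,0,0,0,0,0,255]'
python3 - <<'E'
from h import *
st()
a=vision.read_camera("wrist")[:,:,::-1]
b=vision.read_camera("side")[270:350,210:330,::-1]
g=lambda a:np.clip(255*(a/255.)**0.5,0,255).astype(np.uint8)
cv2.imwrite("pics/w5.png",g(a)); cv2.imwrite("pics/s5z.png",cv2.resize(g(b),None,fx=6.5,fy=6.5,interpolation=cv2.INTER_CUBIC))
E
```

```text
time: 5.55
tool_pos: [471.9, -309.1, 6.8]
ee_rot: [-1.428, 0.806, 0.867]
ft_force: [0.2, -0.1, -1.0]
width: 85.7
t 5.55 tcp [ 471.9 -309.1    6.8] x [ 0.479  0.021 -0.878] z [-0.044  0.999 -0.   ] j [-0.983  0.382 -0.786  0.128  0.422 -0.968] F [ 0.2 -0.1 -1. ] w 85.7
time: 6.22
tool_pos: [471.9, -309.6, 8.0]
ee_rot: [-1.429, 0.806, 0.866]
ft_force: [-2.2, 0.9, 4.1]
width: 15.0
t 6.22 tcp [ 471.9 -309.6    8. ] x [ 0.479  0.02  -0.877] z [-0.043  0.999 -0.001] j [-0.984  0.379 -0.785  0.13   0.423 -0.968] F [-2.2  0.9  4.1] w 15.0
```

View pics/w5.png

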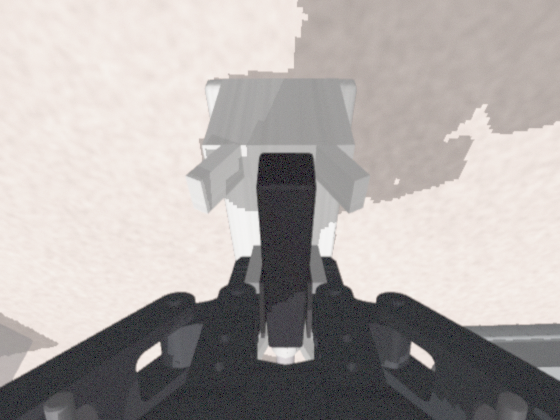

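View pics/s5z.png

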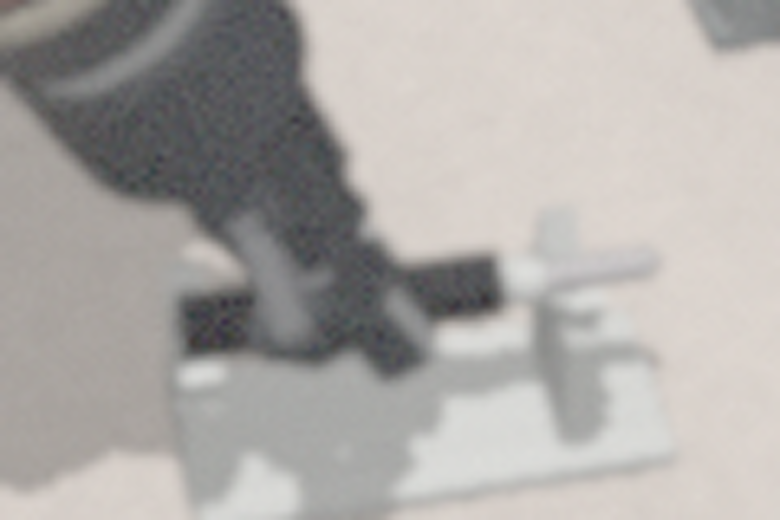

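```bash
cat >> h.py <<'E'
# stylus point/direction in tool frame at the grasp
SP=np.array([-59.,0,0])+np.array([.479,-.878,0])*-12
SD=np.array([.479,-.878,0])
HP=[651,-38.3,.0988]
def tool_for(tip,yaw,pitch,L):
    Rd=Rdes(yaw,0.5-pitch); return np.array(tip)-Rd@(SP+SD*L),Rd
def tip(L):
    p,R,s=tool(); return p+R@(SP+SD*L)
E
python3 -m crank '[-22,-12,0,0,0,0,255,-50,-27,0,0,0,0,255,-79,-43,0,0,0,0,255,-79,-43,0,0,0,0,255]'
python3 - <<'E'
from h import *
st(); print(tip(102))
t=place(HP,[-8-23,0,56+33])[0]; print("pre tip",t)
P,Rd=tool_for(t,HP[2],.96,102); print(P); delta(P,Rd)
b=vision.read_camera("side")[230:350,210:380,::-1]
g=lambda a:np.clip(255*(a/255.)**0.5,0,255).astype(np.uint8)
cv2.imwrite("pics/s6z.png",cv2.resize(g(b),None,fx=4.7,fy=4.7,interpolation=cv2.INTER_CUBIC))
E
```

```text
time: 6.65
tool_pos: [473.9, -312.3, 103.4]
ee_rot: [-1.436, 0.806, 0.861]
ft_force: [1.5, -2.2, 0.1]
width: 15.2
t 6.65 tcp [ 473.9 -312.3  103.4] x [ 0.483  0.014 -0.875] z [-0.044  0.999 -0.008] j [-0.984  0.21  -0.677  0.399  0.423 -0.968] F [ 1.5 -2.2  0.1] w 15.2
[ 535.29307848 -309.18152704  155.4706991 ]
pre tip [620.15117928 -41.35781954  89.        ]
[542.67048131 -49.03791839 109.84250523]
t 6.65 shift [ 31.3 -74.3 259.9] |272| turn [-0.0572 -0.0093  0.9642] deg 55
```

View pics/s6z.png

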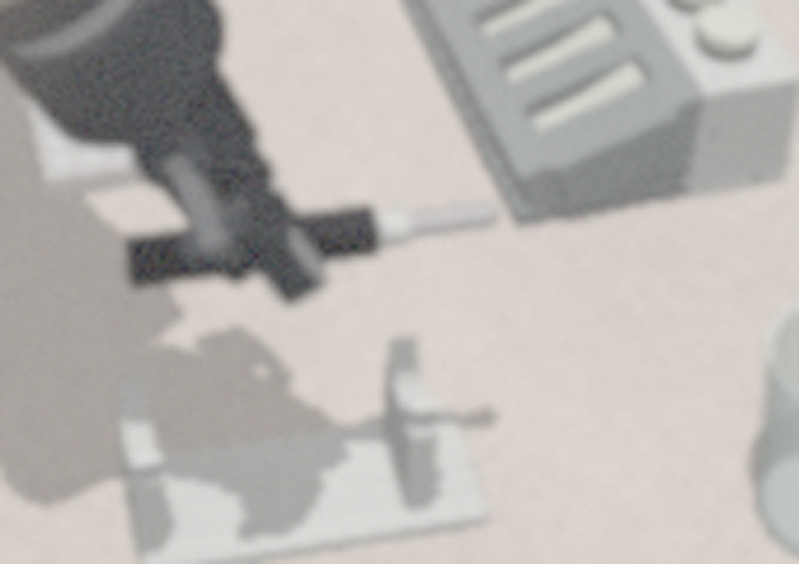

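```bash
python3 - <<'E'
from h import *
print(proj(CAL["side"],tip(102)),proj(CAL["side"],tip(108)))
t=place(HP,[-8-40,0,56+90])[0]
P,Rd=tool_for(t,HP[2],.5,102); delta(P,Rd)
t=place(HP,[-8-35,0,56+50])[0]
P,Rd=tool_for(t,HP[2],.96,102); delta(P,Rd)
E
```

```text
[[316.61767259 275.28405513]] [[319.66411935 274.8732699 ]]
t 6.70 shift [  3.2 -69.9 258. ] |267| turn [-0.0527 -0.0201  0.5028] deg 29
t 6.70 shift [  9.  -73.7 258.4] |269| turn [-0.0575 -0.0078  0.9627] deg 55
```

```bash
python3 -m crank '[-10,-20,40,0,0,0.1,255,-8,-35,90,-0.01,0,0.2,255,-5,-74,258,-0.057,-0.008,0.4,255,9,-74,258,-0.057,-0.008,0.963,255,9,-74,258,-0.057,-0.008,0.963,255,9,-74,258,-0.057,-0.008,0.963,255,9,-74,258,-0.057,-0.008,0.963,255,9,-74,258,-0.057,-0.008,0.963,255,9,-74,258,-0.057,-0.008,0.963,255,9,-74,258,-0.057,-0.008,0.963,255]'
python3 - <<'E'
from h import *
st(); print(tip(102))
t=place(HP,[-8-35,0,56+50])[0]
P,Rd=tool_for(t,HP[2],.96,102); delta(P,Rd)
E
```

```text
time: 7.53
tool_pos: [529.3, -47.2, 119.0]
ee_rot: [-1.034, 1.515, 1.624]
ft_force: [0.6, -0.1, -2.0]
width: 15.1
t 7.53 tcp [529.3 -47.2 119. ] x [-0.455 -0.039 -0.89 ] z [-0.101  0.995  0.008] j [-0.153  0.806  0.387  1.614 -0.108 -0.23 ] F [ 0.6 -0.1 -2. ] w 15.1
[606.49325526 -39.2123889   97.10470003]
t 7.53 shift [-7.5  2.6 -3.1] |9| turn [ 0.0052  0.0058 -0.0137] deg 1
```

```bash
python3 -m crank '[-5,2,-1,0,0,0,255,-5,2,-1,0,0,0,255,-5,2,-1,0,0,0,255]'
python3 - <<'E'
from h import *
st(); print(tip(102))
c=vision.calibration("wrist");np.savez("w7.npz",**{k:np.array(v) for k,v in c.items()})
for n in ("side","top","wrist"):
    cv2.imwrite(f"pics/{n}7.png",vision.read_camera(n)[:,:,::-1])
g=lambda a:np.clip(255*(a/255.)**0.5,0,255).astype(np.uint8)
b=g(cv2.imread("pics/side7.png")); cv2.imwrite("pics/s7z.png",cv2.resize(b[160:280,250:390],None,fx=5,fy=5,interpolation=cv2.INTER_CUBIC))
b=g(cv2.imread("pics/top7.png")); cv2.imwrite("pics/t7z.png",cv2.resize(b[135:245,265:385],None,fx=5,fy=5,interpolation=cv2.INTER_CUBIC))
cv2.imwrite("pics/w7g.png",g(cv2.imread("pics/wrist7.png")))
E
```

```text
time: 7.78
tool_pos: [530.1, -50.3, 131.7]
ee_rot: [-1.041, 1.508, 1.61]
ft_force: [-0.0, 0.1, -0.9]
width: 14.9
t 7.78 tcp [530.1 -50.3 131.7] x [-0.442 -0.039 -0.896] z [-0.097  0.995  0.005] j [-0.158  0.786  0.389  1.621 -0.108 -0.232] F [-0.   0.1 -0.9] w 14.9
[607.62417367 -42.67664339 110.87295989]
```

View pics/s7z.png

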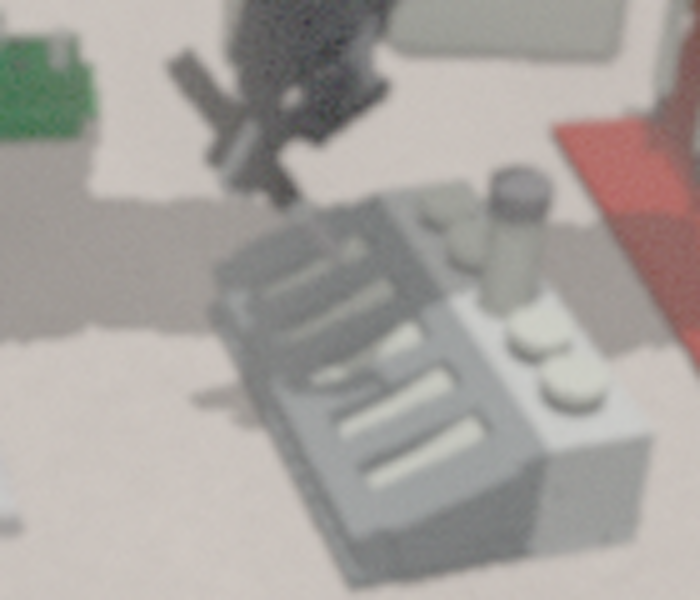

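View pics/t7z.png

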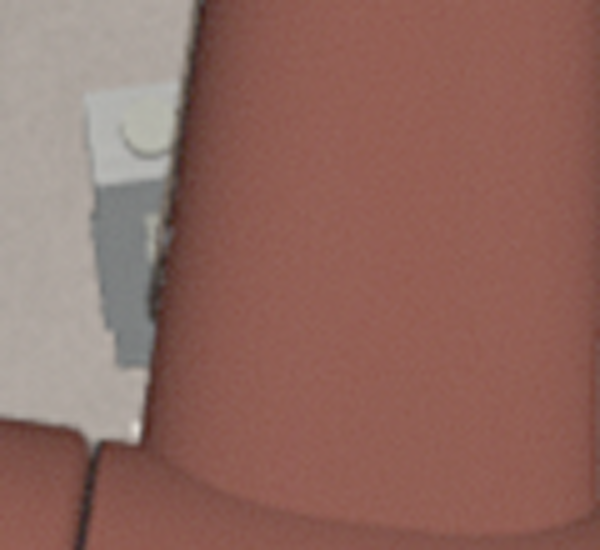

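View pics/w7g.png

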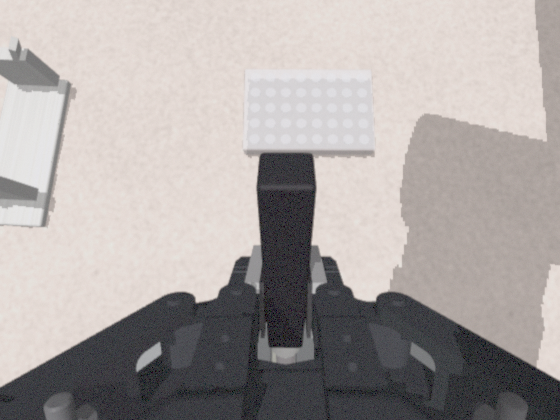

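```bash
python3 - <<'E'
from h import *
import cv2
p=tip(102);print(p,proj(CAL["side"],p), proj(CAL["side"],tip(60)))
b=cv2.imread("pics/side7.png")[185:235,290:370]
b=np.clip(255*(b/255.)**0.6,0,255).astype(np.uint8)
b=cv2.resize(b,None,fx=10,fy=10,interpolation=cv2.INTER_CUBIC)
for L,c in ((102,(0,0,255)),(60,(255,0,0))):
    q=((proj(CAL["side"],tip(L))[0]-[290,185]+.5)*10).astype(int); cv2.circle(b,tuple(int(v) for v in q),5,c,1)
for l in [(-8,0,56),(-8,40,56),(-8,-40,56)]:
    q=((proj(CAL["side"],place(HP,l))[0]-[290,185]+.5)*10).astype(int); cv2.circle(b,tuple(int(v) for v in q),5,(0,255,0),1)
cv2.imwrite("pics/s7zz.png",b)
E
```

```text
[607.58760458 -42.47496916 110.96476293] [[318.57044904 211.08558634]] [[310.2176666  200.71653316]]
```

View pics/s7zz.png

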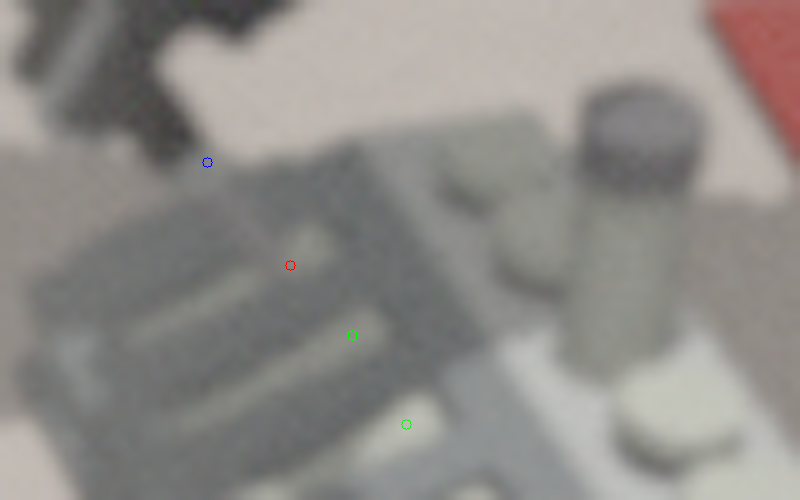

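```bash
python3 - <<'E'
from h import *
st(); p=tip(102)
def inv(P):
    c,s=np.cos(HP[2]),np.sin(HP[2]);d=P-np.array([HP[0],HP[1],0]);return np.array([c*d[0]+s*d[1],-s*d[0]+c*d[1],P[2]])
print("tip heater",inv(p))
R=tool()[1]; print("rod dir heater",inv(p+R@SD*10)-inv(p))
u=np.array([.574,0,-.819])
t=place(HP,(np.array([-8,0,56])-u*12))[0]
P,Rd=tool_for(t,HP[2],.96,102); delta(P,Rd)
E
```

```text
t 7.93 tcp [530.1 -50.1 131.8] x [-0.442 -0.039 -0.896] z [-0.097  0.995  0.005] j [-0.158  0.786  0.39   1.622 -0.108 -0.232] F [-0.2  0.8 -0.5] w 14.9
tip heater [-43.61250018   0.12756116 110.96476293]
rod dir heater [ 5.7390905   0.03253344 -8.19110992]
t 7.93 shift [ 27.7 -45.8  -0.3] |54| turn [ 0.0009  0.0052 -0.0002] deg 0
```

```bash
python3 -m crank '[10,-16,0,0,0,0,255,20,-32,0,0,0,0,255,26,-43,0,0,0,0,255,27.5,-46,0,0,0,0,255,27.5,-46,0,0,0,0,255,27.5,-46,0,0,0,0,255]'
python3 - <<'E'
from h import *
st(); p=tip(102)
def inv(P):
    c,s=np.cos(HP[2]),np.sin(HP[2]);d=P-np.array([HP[0],HP[1],0]);return np.array([c*d[0]+s*d[1],-s*d[0]+c*d[1],P[2]])
print("tip heater",inv(p))
b=vision.read_camera("side")[170:260,280:390,::-1]
g=lambda a:np.clip(255*(a/255.)**0.6,0,255).astype(np.uint8)
cv2.imwrite("pics/s8z.png",cv2.resize(g(b),None,fx=7,fy=7,interpolation=cv2.INTER_CUBIC))
E
```

```text
time: 8.43
tool_pos: [558.7, -46.6, 85.8]
ee_rot: [-1.039, 1.509, 1.613]
ft_force: [-0.7, 1.0, -0.7]
width: 14.9
t 8.43 tcp [558.7 -46.6  85.8] x [-0.445 -0.039 -0.895] z [-0.098  0.995  0.006] j [-0.146  0.882  0.457  1.598 -0.104 -0.222] F [-0.7  1.  -0.7] w 14.9
tip heater [-14.82878321   0.89079419  64.71659027]
```

View pics/s8z.png

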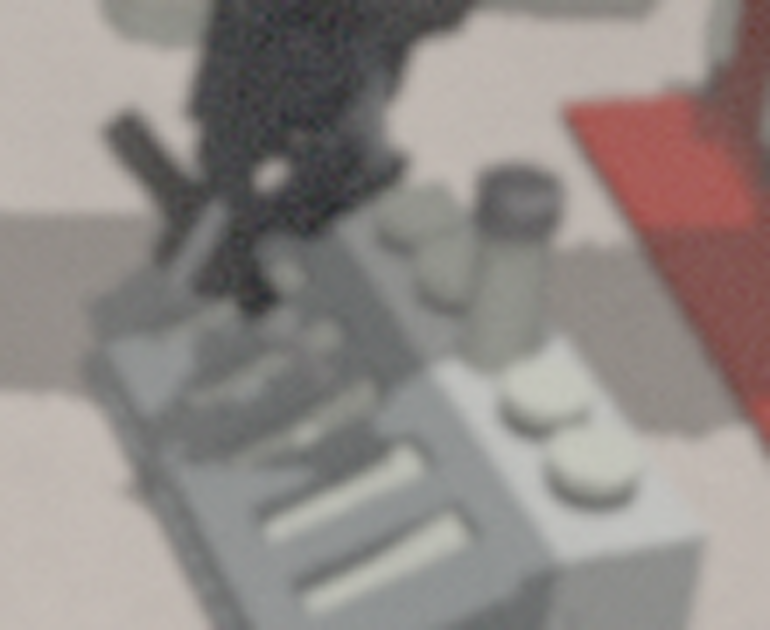

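```bash
python3 -m crank '[1.4,-2.6,-0.8,0,0,0,255,1.9,-3.5,-0.8,0,0,0,255,2.4,-4.4,-0.8,0,0,0,255,2.4,-4.4,-0.8,0,0,0,255]'
cat >> h.py <<'E'
def inv(P):
    c,s=np.cos(HP[2]),np.sin(HP[2]);d=P-np.array([HP[0],HP[1],0]);return np.array([c*d[0]+s*d[1],-s*d[0]+c*d[1],P[2]])
def rep():
    st(); print("tip heater",inv(tip(102)).round(2))
E
python3 -c "
from h import *
rep()"
python3 -m crank '[0.5,-0.9,0,0,0,0,255,1,-1.8,0,0,0,0,255,1,-1.8,0,0,0,0,255]'
python3 -c "
from h import *
rep()"
python3 -m crank '[0.5,-0.9,0,0,0,0,255,1,-1.8,0,0,0,0,255,1,-1.8,0,0,0,0,255]'
python3 -c "
from h import *
rep()"
```

```text
time: 8.82
tool_pos: [561.9, -47.0, 81.1]
ee_rot: [-1.039, 1.51, 1.613]
ft_force: [0.3, -0.2, -1.0]
width: 14.9
t 8.82 tcp [561.9 -47.   81.1] x [-0.445 -0.039 -0.895] z [-0.098  0.995  0.006] j [-0.146  0.892  0.466  1.596 -0.104 -0.222] F [ 0.3 -0.2 -1. ] w 14.9
tip heater [-11.77   0.18  59.98]
time: 9.07
tool_pos: [563.0, -46.8, 79.2]
ee_rot: [-1.039, 1.51, 1.613]
ft_force: [-0.0, -0.5, -1.2]
width: 15.2
t 9.07 tcp [563.  -46.8  79.2] x [-0.445 -0.039 -0.895] z [-0.098  0.995  0.006] j [-0.146  0.896  0.469  1.596 -0.103 -0.222] F [-0.  -0.5 -1.2] w 15.2
tip heater [-10.63   0.27  58.1 ]
time: 9.32
tool_pos: [564.1, -46.7, 77.4]
ee_rot: [-1.039, 1.51, 1.614]
ft_force: [-0.5, 0.1, -1.4]
width: 15.3
t 9.32 tcp [564.1 -46.7  77.4] x [-0.445 -0.039 -0.895] z [-0.098  0.995  0.006] j [-0.145  0.9    0.472  1.595 -0.103 -0.221] F [-0.5  0.1 -1.4] w 15.3
tip heater [-9.49  0.27 56.33]
```

```bash
M='python3 -m crank'
for i in 1 ; do
python3 -m crank '[0.5,-0.9,0,0,0,0,255,1,-1.8,0,0,0,0,255,1,-1.8,0,0,0,0,255]' >/dev/null
python3 -c "
from h import *
rep()"; done
python3 -m crank '[0.5,-0.9,0,0,0,0,255,1,-1.8,0,0,0,0,255,1,-1.8,0,0,0,0,255]' >/dev/null
python3 -c "
from h import *
rep()"
```

```text
t 9.57 tcp [565.3 -46.6  75.8] x [-0.445 -0.039 -0.895] z [-0.098  0.995  0.006] j [-0.145  0.904  0.476  1.595 -0.103 -0.221] F [ 0.1  0.1 -0.8] w 15.3
tip heater [-8.28  0.24 54.67]
t 9.82 tcp [566.  -46.6  74.7] x [-0.446 -0.039 -0.894] z [-0.098  0.995  0.006] j [-0.145  0.907  0.479  1.596 -0.103 -0.221] F [-2.4 -0.8  4.8] w 15.1
tip heater [-7.64  0.23 53.53]
```

```bash
python3 -m crank '[0.5,-0.9,0,0,0,0,255,1,-1.8,0,0,0,0,255,1,-1.8,0,0,0,0,255]' >/dev/null
python3 -c "
from h import *
rep()"
python3 -m crank '[0.5,-0.9,0,0,0,0,255,1,-1.8,0,0,0,0,255,1,-1.8,0,0,0,0,255]' >/dev/null
python3 -c "
from h import *
rep()"
```

```text
t 10.07 tcp [567.3 -46.4  73. ] x [-0.446 -0.039 -0.894] z [-0.098  0.995  0.006] j [-0.144  0.911  0.482  1.595 -0.103 -0.22 ] F [-2.7 -0.4  4.7] w 15.2
tip heater [-6.33  0.25 51.89]
t 10.32 tcp [568.4 -46.3  71.4] x [-0.446 -0.039 -0.894] z [-0.098  0.995  0.006] j [-0.144  0.915  0.486  1.595 -0.103 -0.22 ] F [-4.1  0.6  5.7] w 14.8
tip heater [-5.19  0.24 50.23]
```

```bash
python3 -m crank '[0.4,-0.7,0,0,0,0,255,0.7,-1.3,0,0,0,0,255,0.7,-1.3,0,0,0,0,255]' >/dev/null
python3 -c "
from h import *
rep()"
python3 -m crank '[0.4,-0.7,0,0,0,0,255,0.7,-1.3,0,0,0,0,255,0.7,-1.3,0,0,0,0,255]' >/dev/null
python3 -c "
from h import *
rep()"
```

```text
t 10.57 tcp [569.2 -46.2  70.2] x [-0.446 -0.039 -0.894] z [-0.098  0.995  0.006] j [-0.144  0.918  0.488  1.595 -0.103 -0.22 ] F [-3.8 -0.8  4.7] w 15.4
tip heater [-4.4   0.27 49.06]
t 10.82 tcp [569.3 -46.2  69.8] x [-0.447 -0.039 -0.894] z [-0.098  0.995  0.005] j [-0.143  0.92   0.491  1.597 -0.103 -0.219] F [-6.8 -0.3 11.6] w 15.1
tip heater [-4.34  0.26 48.52]
```

```bash
python3 -m crank '[0.3,-0.6,0,0,0,0,255,0.3,-0.6,0,0,0,0,255]' >/dev/null
python3 - <<'E'
from h import *
rep()
b=vision.read_camera("side")[170:260,280:390,::-1]
g=lambda a:np.clip(255*(a/255.)**0.6,0,255).astype(np.uint8)
cv2.imwrite("pics/s9z.png",cv2.resize(g(b),None,fx=7,fy=7,interpolation=cv2.INTER_CUBIC))
E
```

```text
t 10.98 tcp [569.3 -46.3  69.7] x [-0.448 -0.039 -0.893] z [-0.098  0.995  0.005] j [-0.143  0.92   0.492  1.598 -0.103 -0.219] F [-7.7 -0.9 14.6] w 15.5
tip heater [-4.33  0.23 48.4 ]
```

View pics/s9z.png

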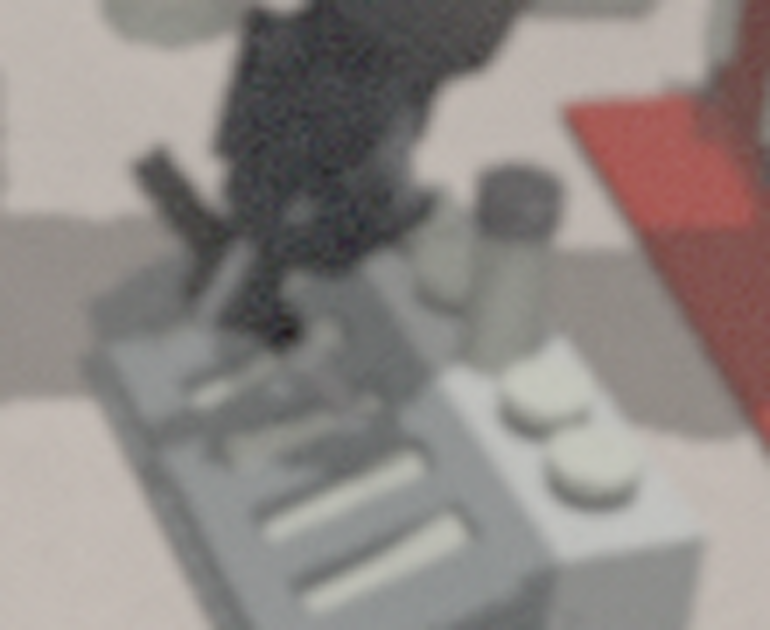

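```bash
python3 -m crank '[0.3,-0.6,0,0,0,0,255,0.3,-0.6,0,0,0,0,255]' >/dev/null
python3 -c "
from h import *
rep()"
python3 -m crank '[0,0,0,0,0,0,255]' >/dev/null
python3 -c "
from h import *
rep()"
```

```text
t 11.20 tcp [569.3 -46.3  69.6] x [-0.448 -0.039 -0.893] z [-0.098  0.995  0.005] j [-0.143  0.921  0.493  1.599 -0.103 -0.219] F [-11.   -1.3  17.7] w 15.5
tip heater [-4.34  0.23 48.21]
t 11.28 tcp [569.3 -46.3  69.6] x [-0.448 -0.039 -0.893] z [-0.098  0.995  0.005] j [-0.143  0.921  0.493  1.599 -0.103 -0.219] F [-10.2  -0.9  18.1] w 15.2
tip heater [-4.32  0.24 48.23]
```

```bash
python3 -m crank '[-2,3.5,0,0,0,0,255,-10,18,0,0,0,0,255,-20,36,0,0,0,0,255,-35,65,0,0,0,0,255,-50,92,0,0,0,0,255,-50,92,0,0,0,0,255,-50,92,0,0,0,0,255]'
python3 - <<'E'
from h import *
rep()
b=vision.read_camera("side")[:,:,::-1]; cv2.imwrite("pics/side10.png",b); b=b[170:280,280:390]
g=lambda a:np.clip(255*(a/255.)**0.6,0,255).astype(np.uint8)
cv2.imwrite("pics/s10z.png",cv2.resize(g(b),None,fx=6,fy=6,interpolation=cv2.INTER_CUBIC))
E
```

```text
time: 11.87
tool_pos: [512.4, -52.5, 154.5]
ee_rot: [-1.042, 1.508, 1.61]
ft_force: [0.5, 0.0, -0.6]
width: 15.3
t 11.87 tcp [512.4 -52.5 154.5] x [-0.442 -0.039 -0.896] z [-0.098  0.995  0.005] j [-0.165  0.734  0.35   1.633 -0.112 -0.239] F [ 0.5  0.  -0.6] w 15.3
tip heater [-61.46  -0.46 133.74]
```

View pics/s10z.png

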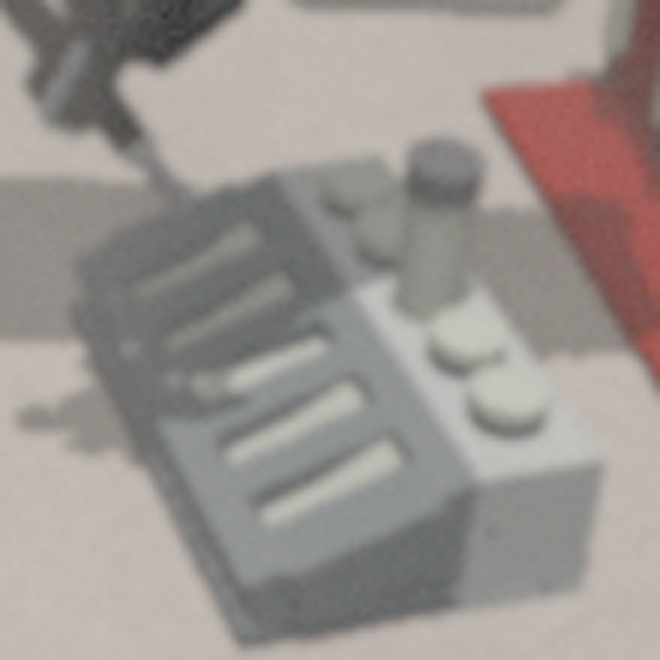

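```bash
python3 - <<'E'
from h import *
P,Rd=tool_for(place(HP,[-75,-100,170])[0],.06,0,102); print(P); delta(P,Rd)
E
```

```text
[ 524.61226608 -148.91176371  118.17100703]
t 11.92 shift [ 29.7 -17.9 -97.4] |103| turn [ 0.0395  0.0063 -0.9612] deg 55
```

```bash
python3 -m crank '[-10,0,-15,0,0,-0.1,255,30,-18,-97,0.04,0.006,-0.961,255,30,-18,-97,0.04,0.006,-0.961,255,30,-18,-97,0.04,0.006,-0.961,255,30,-18,-97,0.04,0.006,-0.961,255,30,-18,-97,0.04,0.006,-0.961,255,30,-18,-97,0.04,0.006,-0.961,255,30,-18,-97,0.04,0.006,-0.961,255,30,-18,-97,0.04,0.006,-0.961,255,30,-18,-97,0.04,0.006,-0.961,255]'
python3 - <<'E'
from h import *
rep()
c=vision.calibration("wrist");np.savez("w11.npz",**{k:np.array(v) for k,v in c.items()})
cv2.imwrite("pics/w11.png",vision.read_camera("wrist")[:,:,::-1])
E
```

```text
time: 12.75
tool_pos: [519.9, -146.8, 114.7]
ee_rot: [-1.429, 0.799, 0.884]
ft_force: [0.6, -0.8, -0.2]
width: 14.9
t 12.75 tcp [ 519.9 -146.8  114.7] x [ 0.473  0.031 -0.881] z [-0.058  0.998  0.004] j [-0.618  0.079 -0.81   0.286  0.304 -0.613] F [ 0.6 -0.8 -0.2] w 14.9
tip heater [-79.13 -97.85 166.16]
```

View pics/w11.png

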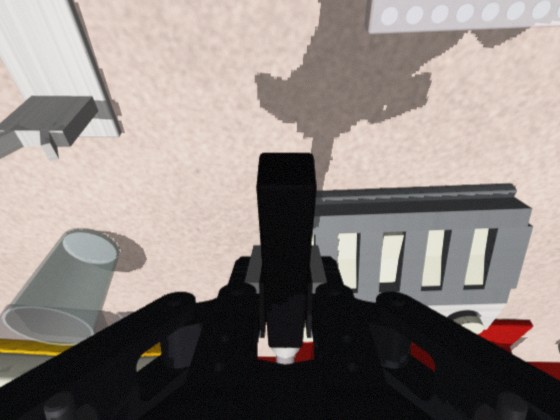

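```bash
python3 - <<'E'
import cv2
from h import *
W=dict(np.load("w11.npz"))
for y in (80,40,0,-40): print(y,proj(W,place(HP,[-23,y,47]))[0].round(0))
# predicted far/near pad faces
for nm,l in (("far off",(-8,0,56)),("far on",(-4,0,49))): print(nm,proj(W,place(HP,l))[0].round(1))
a=cv2.imread("pics/w11.png")[180:330,310:540]
cv2.imwrite("pics/w11z.png",cv2.resize(a,None,fx=3.4,fy=3.4,interpolation=cv2.INTER_CUBIC))
E
```

```text
80 [477. 257.]
40 [434. 258.]
0 [390. 259.]
-40 [348. 260.]
far off [389.9 276.4]
far on [387.6 272.6]
```

View pics/w11z.png

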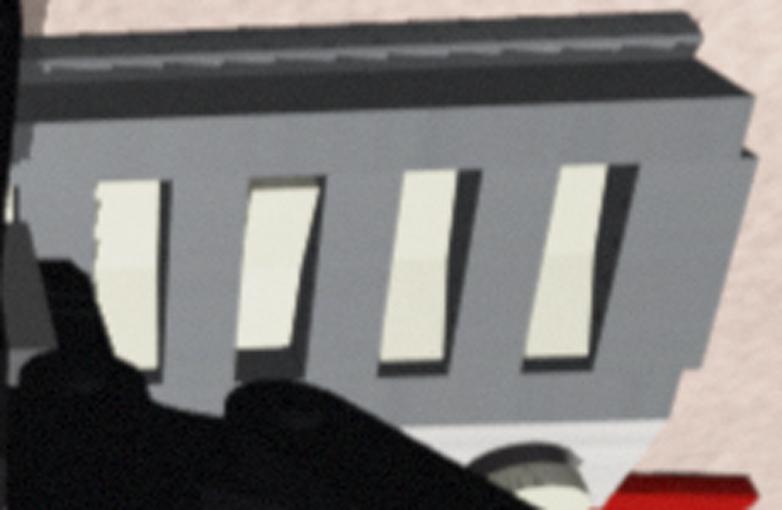

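```bash
python3 - <<'E'
from h import *
from scipy.optimize import brentq
W=dict(np.load("w11.npz"))
def v(r,a,y): return proj(W,place(HP,[-23+r*np.cos(a),y,41+r*np.sin(a)]))[0][1]
off40=180+360/3.4; off80=180+357/3.4; on=180+348/3.4; offm40=180+369/3.4
for r in (29,31,33):
    for a in (.75,.65,.55,.45,.35,.25): print(r,a,round(v(r,a,40)-off40,1),round(v(r,a,0)-on,1),round(v(r,a,-40)-offm40,1))
E
```

```text
29 0.75 -2.7 2.0 -3.1
29 0.65 -3.6 1.1 -4.0
29 0.55 -4.8 -0.1 -5.2
29 0.45 -6.2 -1.6 -6.6
29 0.35 -7.9 -3.2 -8.3
29 0.25 -9.8 -5.1 -10.2
31 0.75 -0.6 4.1 -1.0
31 0.65 -1.6 3.1 -2.0
31 0.55 -2.8 1.8 -3.3
31 0.45 -4.4 0.2 -4.8
31 0.35 -6.2 -1.6 -6.7
31 0.25 -8.2 -3.6 -8.7
33 0.75 1.5 6.2 1.1
33 0.65 0.4 5.1 -0.0
33 0.55 -0.9 3.7 -1.4
33 0.45 -2.6 2.0 -3.1
33 0.35 -4.5 0.1 -5.0
33 0.25 -6.7 -2.1 -7.2
```

```bash
python3 - <<'E'
from h import *
delta([471.9,-309.6,103],Ro.from_rotvec([-1.429,.806,.866]).as_matrix())
E
```

```text
t 12.80 shift [ -16.8   59.3 -157.9] |170| turn [ 0.0116  0.01   -0.0048] deg 1
```

```bash
python3 -m crank '[-4,12,-30,0,0,0,255,-8,24,-65,0.005,0.005,-0.002,255,-12,40,-105,0.01,0.01,-0.004,255,-15,52,-140,0.01,0.01,-0.005,255,-17,59,-158,0.012,0.01,-0.005,255,-17,59,-158,0.012,0.01,-0.005,255,-17,59,-158,0.012,0.01,-0.005,255,-17,59,-158,0.012,0.01,-0.005,255]' | head -2
python3 - <<'E'
from h import *
st()
delta([471.9,-309.6,103],Ro.from_rotvec([-1.429,.806,.866]).as_matrix())
delta([471.9,-309.6,30],Ro.from_rotvec([-1.429,.806,.866]).as_matrix())
E
```

```text
time: 13.47
tool_pos: [474.4, -310.0, 104.4]
t 13.47 tcp [ 474.4 -310.   104.4] x [ 0.481  0.02  -0.876] z [-0.045  0.999 -0.002] j [-0.981  0.21  -0.672  0.41   0.423 -0.966] F [ 0.1  1.  -1.7] w 15.1
t 13.47 shift [0.1 2.9 0.5] |3| turn [0.0018 0.0003 0.0021] deg 0
t 13.47 shift [64.  38.   0.7] |74| turn [0.0018 0.0003 0.0021] deg 0
```

Descend to 22 mm above the seats and check alignment.

```bash
python3 -m crank '[15,9,0.4,0,0,0,255,32,19,0.7,0.002,0,0.002,255,50,30,0.7,0.002,0,0.002,255,64,38,0.7,0.002,0,0.002,255,64,38,0.7,0.002,0,0.002,255,64,38,0.7,0.002,0,0.002,255]' | head -2
python3 - <<'E'
from h import *
st()
delta([471.9,-309.6,8],Ro.from_rotvec([-1.429,.806,.866]).as_matrix())
g=lambda a:np.clip(255*(a/255.)**0.5,0,255).astype(np.uint8)
b=vision.read_camera("side")[270:350,210:330,::-1]
cv2.imwrite("pics/s12z.png",cv2.resize(g(b),None,fx=6.5,fy=6.5,interpolation=cv2.INTER_CUBIC))
cv2.imwrite("pics/w12.png",g(vision.read_camera("wrist")[:,:,::-1]))
E
```

```text
time: 13.97
tool_pos: [471.3, -307.9, 29.8]
t 13.97 tcp [ 471.3 -307.9   29.8] x [ 0.479  0.021 -0.878] z [-0.044  0.999  0.   ] j [-0.983  0.334 -0.767  0.195  0.423 -0.969] F [ 0.1 -0.4 -0.8] w 15.3
t 13.97 shift [19.3 10.  -1.7] |22| turn [ 0.0002  0.0019 -0.0003] deg 0
```

View pics/s12z.png

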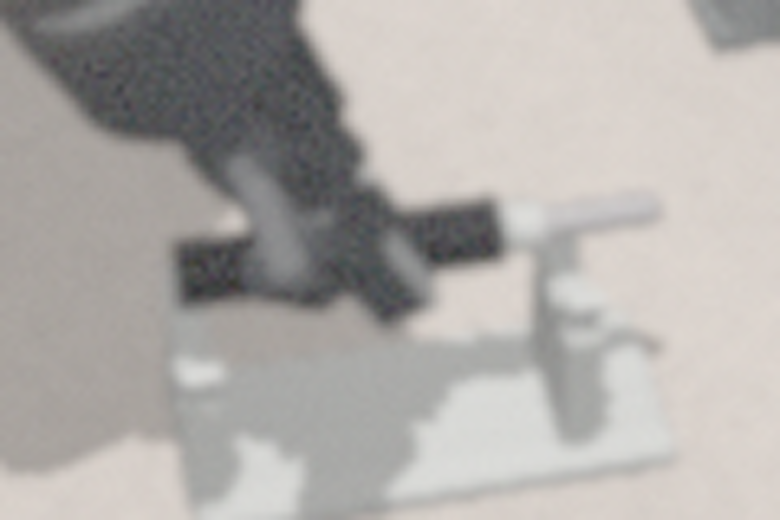

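View pics/w12.png

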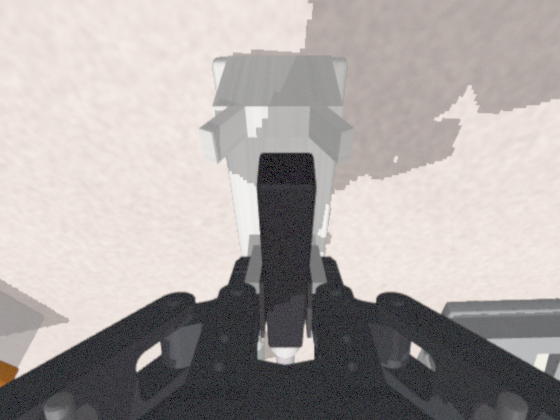

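```bash
python3 -m crank '[5,2.5,-1,0,0,0,255,10,5,-1.7,0,0,0,255,14,7.3,-1.7,0,0,0,255,17,8.8,-1.7,0,0,0,255,17,8.8,-1.7,0,0,0,255]' | head -2
python3 -c "
from h import *
st()
delta([471.9,-309.6,8],Ro.from_rotvec([-1.429,.806,.866]).as_matrix())"
```

```text
time: 14.48
tool_pos: [471.1, -310.6, 10.1]
t 14.48 tcp [ 471.1 -310.6   10.1] x [ 0.479  0.02  -0.877] z [-0.042  0.999 -0.   ] j [-0.987  0.375 -0.782  0.139  0.423 -0.97 ] F [-0.2  0.2 -1.2] w 15.0
t 14.48 shift [2.3 0.2 1. ] |2| turn [-0.0014  0.0004 -0.    ] deg 0
```

```bash
python3 -m crank '[1,0.5,1,0,0,0,255,1.7,0.9,1,0,0,0,255,1.7,0.9,1,0,0,0,255]' | head -2
python3 -c "
from h import *
st()
delta([471.9,-309.6,8],Ro.from_rotvec([-1.429,.806,.866]).as_matrix())"
```

```text
time: 14.73
tool_pos: [471.4, -310.0, 9.0]
t 14.73 tcp [ 471.4 -310.     9. ] x [ 0.48   0.019 -0.877] z [-0.043  0.999 -0.001] j [-0.986  0.377 -0.785  0.132  0.423 -0.969] F [-0.2  0.3 -1.5] w 14.9
t 14.73 shift [1.1 0.  0.3] |1| turn [-0.0007 -0.0003  0.0006] deg 0
```

```bash
python3 -m crank '[0.9,0.5,0.3,0,0,0,255,0.9,0.5,0.3,0,0,0,255]' | head -2
python3 -c "
from h import *
st()"
python3 -m crank '[0.6,0.3,0,0,0,0,255,0.6,0.3,0,0,0,0,255]' | head -2
python3 -c "
from h import *
st()"
```

```text
time: 14.9
tool_pos: [471.6, -309.9, 8.1]
t 14.90 tcp [ 471.6 -309.9    8.1] x [ 0.48   0.019 -0.877] z [-0.043  0.999 -0.002] j [-0.985  0.379 -0.787  0.128  0.423 -0.969] F [ 0.   0.2 -0.8] w 15.2
time: 15.07
tool_pos: [471.6, -309.9, 7.9]
t 15.07 tcp [ 471.6 -309.9    7.9] x [ 0.481  0.019 -0.877] z [-0.042  0.999 -0.002] j [-0.986  0.379 -0.787  0.127  0.423 -0.968] F [-5.   1.8  8.9] w 15.7
```

Seat contact felt at about the pick-up height (z 7.9 against 8.0). Releasing.

```bash
python3 -m crank '[-0.5,-0.3,0,0,0,0,255,-0.5,-0.3,0,0,0,0,220,-0.5,-0.3,0,0,0,0,200,-0.5,-0.3,0,0,0,0,150,-0.5,-0.3,0,0,0,0,80,-0.5,-0.3,0,0,0,0,0,-0.5,-0.3,0,0,0,0,0,-0.5,-0.3,0,0,0,0,0]'
python3 -c "
from h import *
st()"
python3 -m crank '[-15,0,0,0,0,0,0,-40,0,0,0,0,0,0,-75,0,0,0,0,0,0,-110,0,0,0,0,0,0,-130,0,0,0,0,0,0,-130,0,0,0,0,0,0,-130,0,0,0,0,0,0]'
python3 - <<'E'
from h import *
st()
g=lambda a:np.clip(255*(a/255.)**0.5,0,255).astype(np.uint8)
c=vision.calibration("wrist");np.savez("w13.npz",**{k:np.array(v) for k,v in c.items()})
cv2.imwrite("pics/side13.png",g(vision.read_camera("side")[:,:,::-1]))
cv2.imwrite("pics/top13.png",g(vision.read_camera("top")[:,:,::-1]))
cv2.imwrite("pics/w13.png",g(vision.read_camera("wrist")[:,:,::-1]))
E
```

```text
time: 15.73
tool_pos: [471.5, -309.7, 7.9]
ee_rot: [-1.429, 0.806, 0.865]
ft_force: [0.3, -0.3, -0.0]
width: 77.7
t 15.73 tcp [ 471.5 -309.7    7.9] x [ 0.48   0.019 -0.877] z [-0.043  0.999 -0.001] j [-0.985  0.379 -0.787  0.128  0.423 -0.968] F [ 0.3 -0.3 -0. ] w 77.7
time: 16.32
tool_pos: [409.2, -313.3, 122.9]
ee_rot: [-1.431, 0.807, 0.862]
ft_force: [0.8, 0.3, -0.4]
width: 85.4
t 16.32 tcp [ 409.2 -313.3  122.9] x [ 0.481  0.017 -0.877] z [-0.042  0.999 -0.004] j [-1.122  0.121 -0.718  0.515  0.456 -1.113] F [ 0.8  0.3 -0.4] w 85.4
```

View pics/side13.png

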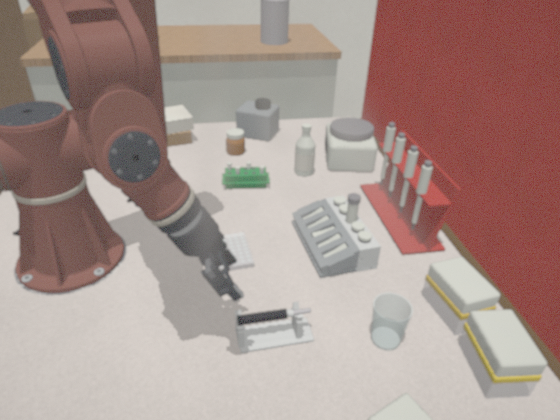

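View pics/top13.png

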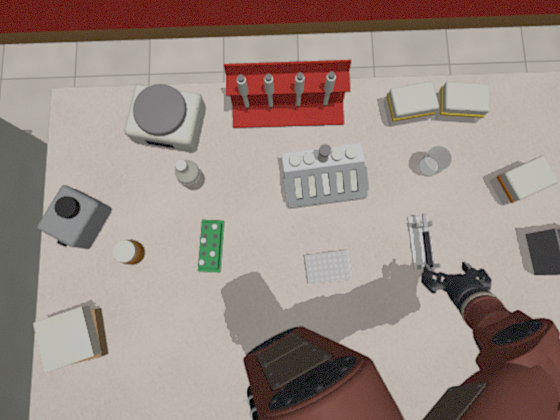

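View pics/w13.png

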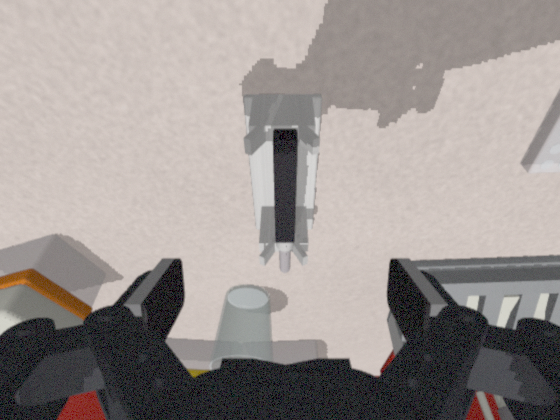

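```bash
python3 - <<'E'
import cv2,numpy as np
b=cv2.imread("pics/side13.png");t=cv2.imread("pics/top13.png")
A=cv2.resize(b[190:275,290:380],(540,510),interpolation=cv2.INTER_CUBIC);B=cv2.resize(b[290:355,230:320],(540,390),interpolation=cv2.INTER_CUBIC)
cv2.imwrite("pics/c13a.png",A);cv2.imwrite("pics/c13b.png",B)
from h import *
W=dict(np.load("w13.npz"))
for l in ([-50,0,52],[-50,0,68],[50,0,68],[102,0,60]): print(l,proj(W,place([432,-311.2,.042],l))[0].round(1))
E
```

```text
[-50, 0, 52] [286.  124.6]
[-50, 0, 68] [286.  138.3]
[50, 0, 68] [285.9 240.9]
[102, 0, 60] [285.9 269.2]
```

View pics/c13a.png

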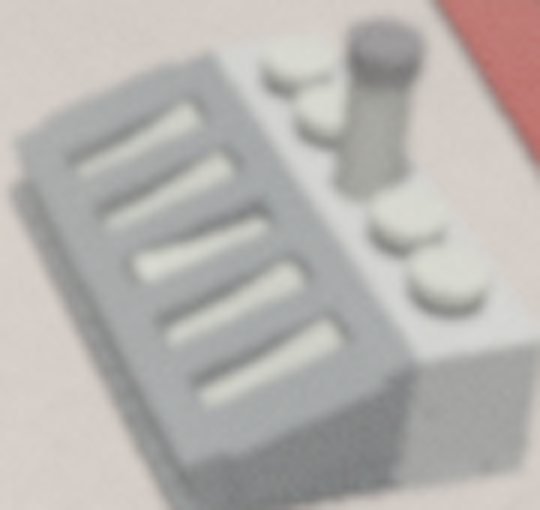

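View pics/c13b.png

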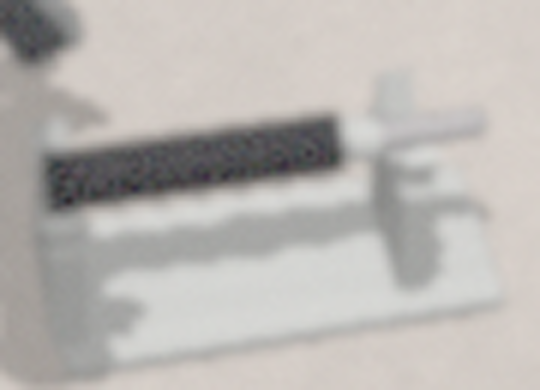

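```bash
python3 -m crank '[-10,0,0,0,0,0,0,-20,0,0,0,0,0,0,-20,0,0,0,0,0,0,-20,0,0,0,0,0,0]' | head -2
python3 -c "
from plant import job
print(job.sign_off())"
```

```text
time: 16.8
tool_pos: [399.7, -312.4, 138.7]
the job is handed in; nothing more can be done
None
```

I switched on the middle zone (rocker2), where the tall tube stands, laid the stylus back in its rest, and handed the job in at about 16.8 s. The sign-off reports no verdict.

**Pressing:** I tipped the rocker with about 6 N through its travel. At the firm stop the force rose to about 21 N while the stylus hardly moved. I read force only at the end of each short step, and the highest reading was about 21 N.

**Last checks, from the pictures:**
- **Rockers:** The middle one is over, with its near half up, and the other four look unchanged. My angle estimate for it is rough: 0.30–0.36 rad depending on the rocker length I assume. So "fully over" (above 0.325) rests on the firm stop I felt.
- **Stylus:** It lies level in the rest, within about 2 pixels of where it started.
- **Tube and bystanders:** The tube is upright in its well, and the bystanders look unmoved.
- **Robot:** The gripper is open and clear of everything.

**What disagreed:** The real finger ends were about 40 mm short of the reported TCP. My first closing therefore shut on nothing just above the handle. I found this in the wrist and side pictures, advanced 40 mm and gripped properly.

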